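Block and scan the brake calipers for the post

ROBOT

A 6-joint arm with a two-finger parallel gripper is mounted at the origin on the work surface. World frame = base frame: x ahead of the robot, y to its left, z up, the work surface at z = 0. Lengths are in m, angles in rad, forces in N, time in s.
With the tool pointing down it reaches from about 0.25 to 0.775 m from the base axis. Payload 4 kg.
Tool frame: the origin (TCP) lies midway between the tips of the shut fingers; the grasp point (between the pads) lies robot.grip_point_offset behind it (robot.grip_point_offset is the distance from the TCP to the grasp point, in m); z points along the fingers, x is the direction in which the jaws open and shut, and the axes are right-handed (so a half turn about z gives the same grasp; the last joint's range is limited). The gripper opens to 94 mm and grips with 3 to 60 N. Pads are 16 mm wide; open, the fingers measure 119 mm over their backs; the gripper's body (75 mm by 177 mm) begins 78 mm behind the grasp point.
Start: joints at [-1.356, 0.087, 1.371, -0, 1.684, -0.103], TCP at [0.172, -0.522, 0.206] pointing down, gripper open.
Joint ranges: [-3.1, 3.1], [-0.76, 2.03], [0.27, 2.55], [-1.08, 4.22], [0.17, 2.65], [-2.57, 2.57]. Speed limits (rad/s): [2.79, 2.79, 3.14, 3.14, 3.14, 3.14].

INTERFACE

Orientations are given as [roll, pitch, yaw] about the fixed x, y, z axes, in that order (R = Rz(yaw) Ry(pitch) Rx(roll)).
In Python, from plant import robot gives the robot as it stands.
- The arm moves only by the tool play_rows, never from a script. Its argument "series" is a list of rows, each a list of 3 entries, a list of its own where there are three numbers: the finger opening in cm, from 0 to 9.4, then the shift along the tool's x, y, z in cm, then the turn about the tool's z in rad. In form: [[grip, [tx, ty, tz], spin], ...]. A call has 1 to 10 rows; each row is the pose to reach, as a shift and turn from the pose commanded when the call began, along the tool's axes at that moment; what a row does not reach only later rows make up. A row lasts 1/10 s, in which the tool goes at most 50 mm and 8.59 degrees, less where a joint would pass 70% of its speed; a pose out of reach is approached as far as the arm can. A call with a gripper value outside its range is refused whole. The fingers move at their own pace and stop on an object; "newtons" is the grip in N (left out, the last holds). Time passes only in rows, so rows that repeat a pose let the fingers close. It gives the time, the measured TCP pose, the force and the opening at its end, in the units of the state.
- robot.get_obs(): the state, without advancing time (a new reading comes with each control period).
- robot.snapshot(name): name is "scene" or "top"; returns (picture, depth): 384x512x3 uint8, red, green, blue; 384x512 float32, m along the optical axis (not along the pixel's ray), 0 where there is no reading.
- robot.calibration(name): a dict with "fovy" (degrees; the focal length in pixels is half the picture's height over the tangent of half this angle, whatever the lens; pixels are square), "cx", "cy" (the principal point, pixels), "world_from_camera" (4x4, takes a point from camera to world coordinates). Camera axes: x right, y down, z forward; pixel columns grow to the right and rows downward; lengths in m; the calibration is good to about 2 mm. A picture is of the moment at which its call begins. calibration takes no time and is no camera call.
- robot.hand_in(): hands the job in, once; it reports no verdict.
The state is a dict: "time": time; "joints": joint angles; "qd": joint speeds; "effort": joint torques, N m; "eef_pos": TCP position; "orientation": TCP orientation; "wrist_force": force on the tool from outside, world axes, zero at the start; "moment": the same for the moment, N m; "finger_gap": finger opening in m.
Only numpy, scipy, OpenCV 4.12 (cv2) and the standard library are available. Lean on these libraries where they do the work, as an engineer would, in place of code of your own. Each camera call takes 0.05 s, during which the arm holds its last target.

TASK

Get the brake calipers on the mat ready for the post: push a bleed block (orange handle, yellow tongue), tongue first, centred and square, right home into the gap of every caliper, until its shoulder meets the caliper. Once its block is in, read each caliper's label with the hand scanner, working along the row from the left as the robot sees it: aim the scanner squarely at the middle of the label from about 10 cm and hold it steady there for two seconds. Finally lay the scanner flat in the middle of its charging pad, with all the blocks still home, and leave the socket case, tire lever, valve extender and bottle cage where they are.

Things in the scene. Friction and masses are not known exactly. Their poses are not given: they have to be found in the camera images.
- board: Square bamboo board, 500 x 500 x 20, fixed, lying on the trolley top (z = 0); origin at the centre of its underside, so its top is 20 up.
- mat: Black ribbed rubber mat 140 (x) x 480 (y) x 4, fixed on the board; the calipers stand on it in a row along its y; origin at the centre of its underside. Seen from the robot its +y end is the left end.
- pad: Grey charging pad of the scanner, 180 (x) x 130 (y) x 5, fixed on the trolley left or right of the board; origin at the centre of its underside; top 5 up, flat, with a black rubber middle 130 x 60.
- scanner: Loose black and orange hand barcode scanner, 122 long (x from -60 to +62), 40 wide (y), 36 high, 0.16 kg, lying flat on the pad; origin at the centre of its grip's underside, x to its nose, z up; its centre of mass is within 15 of the origin. The sides are flat, to be gripped across the 40 width. The nose is undercut at 45 degrees and holds the reading window. It is on and reads by itself.
- window (a point): Centre of the scanner's reading window, 50 ahead of the scanner's origin and 12 above its underside. Its z axis is the reading beam: it leaves the window forward and down, 45 degrees below the scanner's x axis when the scanner is level.
- socket_case: Bystander: stainless steel socket set case 200 x 120 x 44 on the trolley beside the board, on the other side than the pad; origin at the centre of its underside.
- tire_lever: Bystander: blue plastic tire lever, 115 x 16 x 6, lying on the trolley beside the board; origin about the middle of its underside.
- valve_extender: Bystander: aluminium valve extender, 60 long, 8 thick, lying on the board's near right corner; origin at the middle of its underside.
- bottle_cage: Bystander: green bottle cage, 130 long, 80 wide, 70 high, lying on its back on the trolley beside the board; origin at the middle of its underside.
- caliper1: Dark disc brake caliper without pads, leftmost in the row (None if absent), on a blue steel foot (1.8 kg, stays put). Body x -22 to 22 (bridge to 36), 60 wide (y), highest point 110; origin on the mat under its middle, x away from the robot, z up. Rotor gap level, 12 high (50 to 62 above the origin), 36 wide (y), open to the front (-x), 44 deep from the front face at x = -22.
- label1 (a point): Centre of the white barcode label (40 wide, 26 up the slope) on caliper1's bevelled top front, at x = -10, y = 0, 90 above the caliper's origin. Its z axis is the outward normal: towards the caliper's front (-x) and up, at 45 degrees.
- block1: Loose bleed block, 30 g, all alike. Orange handle 36 (x -18 to 18) x 26 (y) x 18 high; yellow tongue 34 long, 24 wide, 8 thick runs on along +x, flush with the handle's underside, last 4 tapered. Origin: centre of the handle's underside, z up. Home, the handle's step stops on the upper edge of the gap: origin at caliper x = -40, z = 50 to 54; it stays by itself.
- caliper2: Dark disc brake caliper without pads, second from the left in the row (None if absent), on a blue steel foot (1.8 kg, stays put). Body x -22 to 22 (bridge to 36), 60 wide (y), highest point 110; origin on the mat under its middle, x away from the robot, z up. Rotor gap level, 12 high (50 to 62 above the origin), 36 wide (y), open to the front (-x), 44 deep from the front face at x = -22.
- label2 (a point): Centre of the white barcode label (40 wide, 26 up the slope) on caliper2's bevelled top front, at x = -10, y = 0, 90 above the caliper's origin. Its z axis is the outward normal: towards the caliper's front (-x) and up, at 45 degrees.
- block2: Loose bleed block, 30 g, all alike. Orange handle 36 (x -18 to 18) x 26 (y) x 18 high; yellow tongue 34 long, 24 wide, 8 thick runs on along +x, flush with the handle's underside, last 4 tapered. Origin: centre of the handle's underside, z up. Home, the handle's step stops on the upper edge of the gap: origin at caliper x = -40, z = 50 to 54; it stays by itself.
- caliper3: Dark disc brake caliper without pads, third from the left in the row (None if absent), on a blue steel foot (1.8 kg, stays put). Body x -22 to 22 (bridge to 36), 60 wide (y), highest point 110; origin on the mat under its middle, x away from the robot, z up. Rotor gap level, 12 high (50 to 62 above the origin), 36 wide (y), open to the front (-x), 44 deep from the front face at x = -22.
- label3 (a point): Centre of the white barcode label (40 wide, 26 up the slope) on caliper3's bevelled top front, at x = -10, y = 0, 90 above the caliper's origin. Its z axis is the outward normal: towards the caliper's front (-x) and up, at 45 degrees.
- block3: Loose bleed block, 30 g, all alike. Orange handle 36 (x -18 to 18) x 26 (y) x 18 high; yellow tongue 34 long, 24 wide, 8 thick runs on along +x, flush with the handle's underside, last 4 tapered. Origin: centre of the handle's underside, z up. Home, the handle's step stops on the upper edge of the gap: origin at caliper x = -40, z = 50 to 54; it stays by itself.
- caliper4: Dark disc brake caliper without pads, rightmost in the row (None if absent), on a blue steel foot (1.8 kg, stays put). Body x -22 to 22 (bridge to 36), 60 wide (y), highest point 110; origin on the mat under its middle, x away from the robot, z up. Rotor gap level, 12 high (50 to 62 above the origin), 36 wide (y), open to the front (-x), 44 deep from the front face at x = -22.
- label4 (a point): Centre of the white barcode label (40 wide, 26 up the slope) on caliper4's bevelled top front, at x = -10, y = 0, 90 above the caliper's origin. Its z axis is the outward normal: towards the caliper's front (-x) and up, at 45 degrees.
- block4: Loose bleed block, 30 g, all alike. Orange handle 36 (x -18 to 18) x 26 (y) x 18 high; yellow tongue 34 long, 24 wide, 8 thick runs on along +x, flush with the handle's underside, last 4 tapered. Origin: centre of the handle's underside, z up. Home, the handle's step stops on the upper edge of the gap: origin at caliper x = -40, z = 50 to 54; it stays by itself.
Mind the look-alikes: they are no part of the job. There is more than one size of the scanner; the job needs the smaller. What is shaped like the block4 but pink is not meant.

How it is judged:
By the outcome, as a careful person would: the job done as asked, in the order asked, and still so for the second after the job is handed in, with the robot touching nothing.
Of caliper1, caliper2, caliper3, caliper4 only 3 to 4 are there at a start; the rules pass over those that are not, and their reading is None.
At some moment in a run one of scanner may be knocked a few centimetres aside while the robot is not near it.
Once in a run the grip may slacken for a moment while it holds something.
It also fails if it takes over 208 s, if anything falls off the work surface, if the arm or the gripper's body presses on something with over 40 N, if the wrist force passes 120 N, or if a joint passes its speed limit or range.

## Working session

There is one attempt and no reset: what is moved stays moved. The work goes in short steps, Python scripts to look and compute and a tool call to move; the robot and the scene stay as the last step left them, time stands still between calls to the robot, and variables do not carry over. Pictures are saved under pics/ and viewed, and the job is handed in when it is done.

Besides the shell and the picture viewer there is one more tool, called after "Request:" by a JSON object that holds its "method" and its "body", one argument or row to a line. play_rows: Moves the arm, as the interface text tells. Its arguments: {"type":"object","properties":{"series":{"type":"array"},"newtons":{"type":"number"}},"required":["series"]}

```bash
ls; mkdir -p pics; cat > h.py <<'E'
import numpy as np, cv2
from plant import robot
def snap(n,tag):
    p,d=robot.snapshot(n); np.savez(f'pics/{tag}.npz',p=p,d=d); cv2.imwrite(f'pics/{tag}.png',cv2.cvtColor(p,cv2.COLOR_RGB2BGR)); return p,d
def cal(n):
    c=robot.calibration(n); f=192/np.tan(np.radians(c['fovy'])/2); return f,c['cx'],c['cy'],np.array(c['world_from_camera'])
def w(n,u,v,d):
    f,cx,cy,T=cal(n); return (T@np.array([(u-cx)/f*d,(v-cy)/f*d,d,1]))[:3]
def cloud(n,d):
    f,cx,cy,T=cal(n); v,u=np.mgrid[:384,:512]
    P=np.stack([(u-cx)/f*d,(v-cy)/f*d,d,np.ones_like(d)],-1); return (P@T.T)[...,:3]
def crop(tag,u0,v0,u1,v1,s,out):
    im=cv2.imread(f'pics/{tag}.png')[v0:v1,u0:u1]; cv2.imwrite(f'pics/{out}.png',cv2.resize(im,None,fx=s,fy=s,interpolation=cv2.INTER_CUBIC))
E
python3 - <<'E'
from h import *
np.set_printoptions(precision=4,suppress=True)
for n in('scene','top'):
    snap(n,n+'0'); print(n,cal(n))
print(robot.get_obs(), robot.grip_point_offset)
E
```

```text
pics
scene (np.float64(411.7476085160518), 252.349676897323, 193.10279290610953, array([[ 0.7572,  0.5265, -0.3866,  0.9304],
       [ 0.6531, -0.6047,  0.4559, -0.5203],
       [ 0.0063, -0.5977, -0.8017,  0.99  ],
       [ 0.    ,  0.    ,  0.    ,  1.    ]]))
top (np.float64(361.6232050921792), 257.3768863531042, 190.1379037883588, array([[-0.0218, -0.9934,  0.1128,  0.3868],
       [-0.9998,  0.0218, -0.0008, -0.0278],
       [-0.0017, -0.1128, -0.9936,  0.9923],
       [ 0.    ,  0.    ,  0.    ,  1.    ]]))
{'time': 0.1, 'joints': array([-1.3561,  0.0879,  1.3721, -0.    ,  1.6836, -0.1031]), 'qd': array([-0.0012, -0.0015, -0.006 ,  0.001 ,  0.0003,  0.0001]), 'effort': array([  0.0033, -34.1252, -30.3301,   0.072 ,   0.0305,  -0.0001]), 'eef_pos': array([ 0.1717, -0.522 ,  0.2044]), 'orientation': array([-3.1414,  0.002 , -1.253 ]), 'wrist_force': array([ 0.2325, -1.2757, -0.2248]), 'moment': array([ 0.0386, -0.0517, -0.0102]), 'finger_gap': 0.09373462235288998} 0.0188
```

View pics/scene0.png

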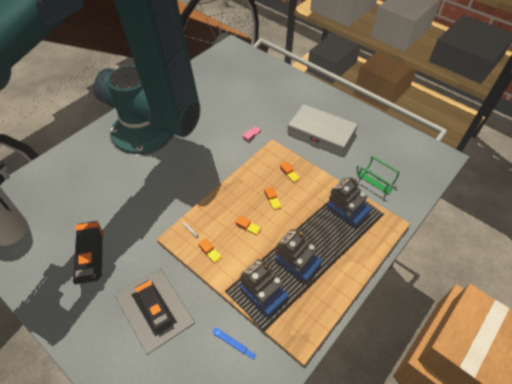

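View pics/top0.png

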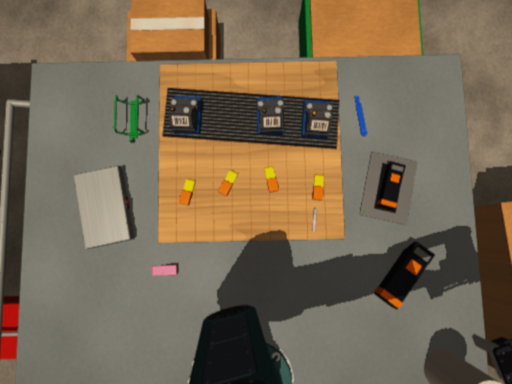

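```bash
python3 - <<'E'
from h import *
np.set_printoptions(precision=4,suppress=True)
crop('top0',155,55,345,150,4,'c1'); crop('top0',160,155,345,245,4,'c2'); crop('top0',340,140,460,320,3,'c3'); crop('scene0',60,210,270,370,3.5,'c4')
for n in('top','scene'):
    z=np.load(f'pics/{n}0.npz'); P=cloud(n,z['d']); hsv=cv2.cvtColor(z['p'],cv2.COLOR_RGB2HSV)
    H,S,V=[hsv[...,i].astype(int) for i in range(3)]
    print(n,'board z',np.median(P[200:215,200:215,2]) if n=='top' else '')
    for nm,m in(('orange',(H>=4)&(H<=17)&(S>215)&(V>120)),('yellow',(H>=22)&(H<=32)&(S>200)&(V>120)),('blue',(H>100)&(H<125)&(S>120))):
        k,l,st,c=cv2.connectedComponentsWithStats(m.astype(np.uint8))
        for i in range(1,k):
            if st[i,4]<25: continue
            q=P[l==i]; q=q[np.isfinite(q).all(1)]
            print(nm,c[i].round(1),st[i,4],'mean',q.mean(0),'zmax',np.percentile(q[:,2],[10,50,90]))
E
```

```text
top board z 0.01871829824145388
orange [394.8 177.6] 70 mean [ 0.52   -0.3936  0.0425] zmax [0.0404 0.0423 0.0448]
orange [272.2 184.3] 119 mean [ 0.51   -0.0684  0.0371] zmax [0.0351 0.037  0.0392]
orange [224.8 187.3] 120 mean [0.5038 0.0572 0.0449] zmax [0.0348 0.0367 0.0395]
orange [317.6 192.5] 122 mean [ 0.4854 -0.1883  0.0371] zmax [0.0351 0.0371 0.0391]
orange [184.9 196.9] 120 mean [0.4815 0.1642 0.0367] zmax [0.0346 0.0369 0.0387]
orange [388.2 202.8] 81 mean [ 0.4536 -0.3726  0.0408] zmax [0.0381 0.041  0.0427]
orange [415.4 266.3] 86 mean [ 0.289  -0.4271  0.0534] zmax [0.0514 0.0533 0.0553]
orange [394.8 301.7] 88 mean [ 0.2021 -0.3698  0.0513] zmax [0.0495 0.0511 0.0536]
yellow [269.4 172.1] 99 mean [ 0.5447 -0.0621  0.0273] zmax [0.025  0.0272 0.0298]
yellow [231.  176.2] 99 mean [0.5359 0.0419 0.0271] zmax [0.0247 0.0272 0.0295]
yellow [318.4 180.1] 105 mean [ 0.5173 -0.1905  0.0454] zmax [0.0249 0.0271 0.0297]
yellow [188.9 184.8] 105 mean [0.5137 0.1538 0.0362] zmax [0.0246 0.0272 0.0291]
blue [193.7 113.4] 214 mean [0.706  0.1384 0.0477] zmax [0.0422 0.0481 0.0517]
blue [268.6  97.9] 59 mean [ 0.7455 -0.0644  0.0458] zmax [0.0255 0.0484 0.0505]
blue [360.3 116.4] 213 mean [ 0.6996 -0.3212  0.0098] zmax [0.0023 0.0053 0.0078]
blue [310.3 117.6] 233 mean [ 0.6843 -0.1738  0.0579] zmax [0.0322 0.0483 0.0531]
blue [265.9 127.5] 115 mean [ 0.6605 -0.0545  0.0553] zmax [0.0366 0.0482 0.0537]
scene board z 
blue [361.3 214.2] 84 mean [0.7544 0.1407 0.0709] zmax [0.0462 0.0487 0.0508]
blue [311.8 268.6] 97 mean [ 0.7435 -0.0657  0.0484] zmax [0.0464 0.0483 0.0508]
blue [276.  302.5] 128 mean [ 0.7312 -0.1939  0.0484] zmax [0.0461 0.0483 0.0506]
blue [232.6 342.2] 271 mean [ 0.7062 -0.3221  0.008 ] zmax [0.002  0.0043 0.0067]
```

View pics/c1.png

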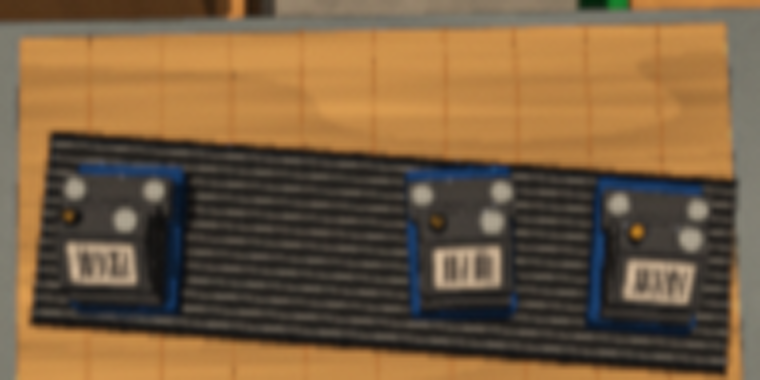

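View pics/c2.png

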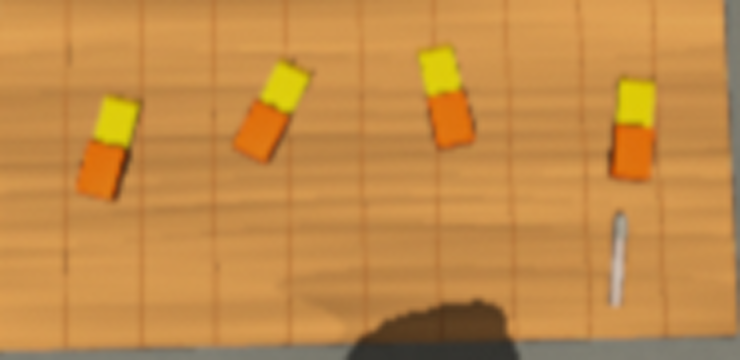

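View pics/c3.png

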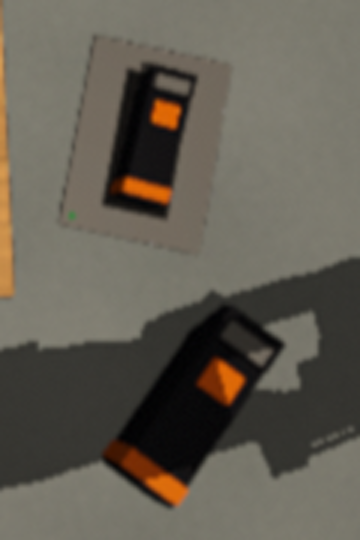

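View pics/c4.png

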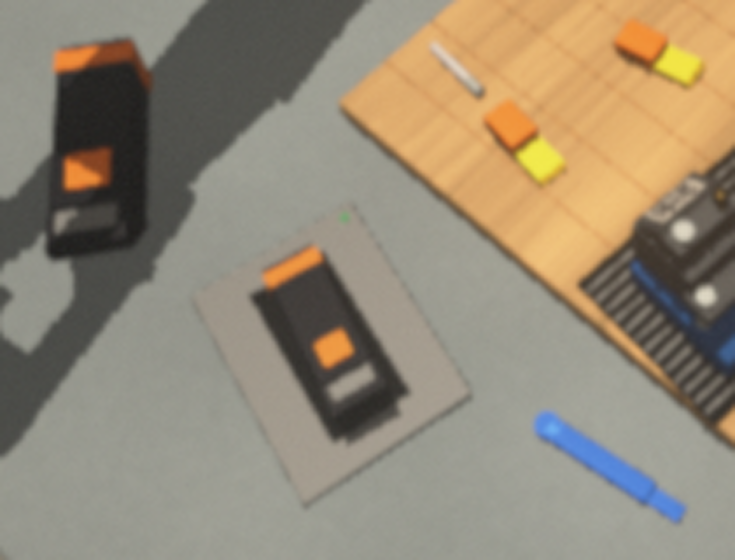

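```bash
python3 - <<'E'
from h import *
crop('top0',160,85,210,145,12,'d1'); crop('top0',250,90,290,145,12,'d2'); crop('top0',298,92,342,145,12,'d3')
a=[cv2.imread(f'pics/d{i}.png') for i in(1,2,3)]
h=max(x.shape[0] for x in a); a=[cv2.copyMakeBorder(x,0,h-x.shape[0],0,8,0) for x in a]
cv2.imwrite('pics/d.png',cv2.resize(np.hstack(a)[:,:],None,fx=.49,fy=.49,interpolation=cv2.INTER_AREA))
crop('scene0',230,165,400,325,4.5,'e')
z=np.load('pics/top0.npz'); P=cloud('top',z['d'])
for (u0,v0,u1,v1) in((160,85,210,140),(250,90,292,142),(298,92,342,142)):
    q=P[v0:v1,u0:u1].reshape(-1,3)
    hz=np.histogram(q[:,2],bins=np.arange(.015,.15,.005)); print(list(zip((hz[1][:-1]*1000).round(),hz[0])))
E
```

```text
[(np.float64(15.0), np.int64(402)), (np.float64(20.0), np.int64(1034)), (np.float64(25.0), np.int64(156)), (np.float64(30.0), np.int64(21)), (np.float64(35.0), np.int64(32)), (np.float64(40.0), np.int64(24)), (np.float64(45.0), np.int64(136)), (np.float64(50.0), np.int64(41)), (np.float64(55.0), np.int64(4)), (np.float64(60.0), np.int64(24)), (np.float64(65.0), np.int64(20)), (np.float64(70.0), np.int64(41)), (np.float64(75.0), np.int64(16)), (np.float64(80.0), np.int64(86)), (np.float64(85.0), np.int64(86)), (np.float64(90.0), np.int64(49)), (np.float64(95.0), np.int64(44)), (np.float64(100.0), np.int64(87)), (np.float64(105.0), np.int64(73)), (np.float64(110.0), np.int64(50)), (np.float64(115.0), np.int64(90)), (np.float64(120.0), np.int64(157)), (np.float64(125.0), np.int64(41)), (np.float64(130.0), np.int64(15)), (np.float64(135.0), np.int64(0)), (np.float64(140.0), np.int64(0))]
[(np.float64(15.0), np.int64(168)), (np.float64(20.0), np.int64(829)), (np.float64(25.0), np.int64(175)), (np.float64(30.0), np.int64(8)), (np.float64(35.0), np.int64(14)), (np.float64(40.0), np.int64(18
[... 888 characters left out ...]
int64(20)), (np.float64(45.0), np.int64(130)), (np.float64(50.0), np.int64(35)), (np.float64(55.0), np.int64(4)), (np.float64(60.0), np.int64(15)), (np.float64(65.0), np.int64(18)), (np.float64(70.0), np.int64(41)), (np.float64(75.0), np.int64(11)), (np.float64(80.0), np.int64(69)), (np.float64(85.0), np.int64(100)), (np.float64(90.0), np.int64(53)), (np.float64(95.0), np.int64(29)), (np.float64(100.0), np.int64(90)), (np.float64(105.0), np.int64(62)), (np.float64(110.0), np.int64(57)), (np.float64(115.0), np.int64(84)), (np.float64(120.0), np.int64(158)), (np.float64(125.0), np.int64(41)), (np.float64(130.0), np.int64(21)), (np.float64(135.0), np.int64(0)), (np.float64(140.0), np.int64(0))]
```

View pics/d.png

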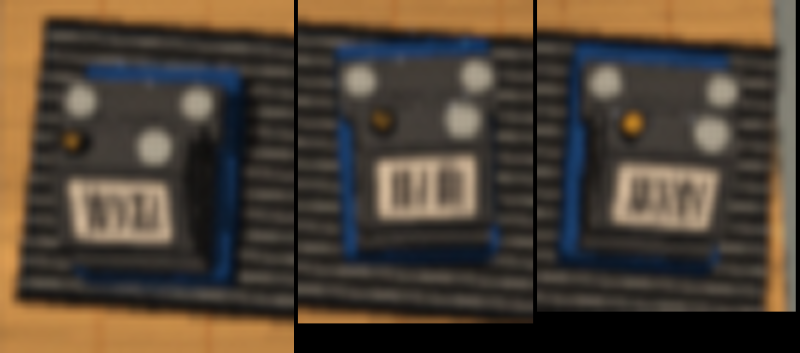

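View pics/e.png

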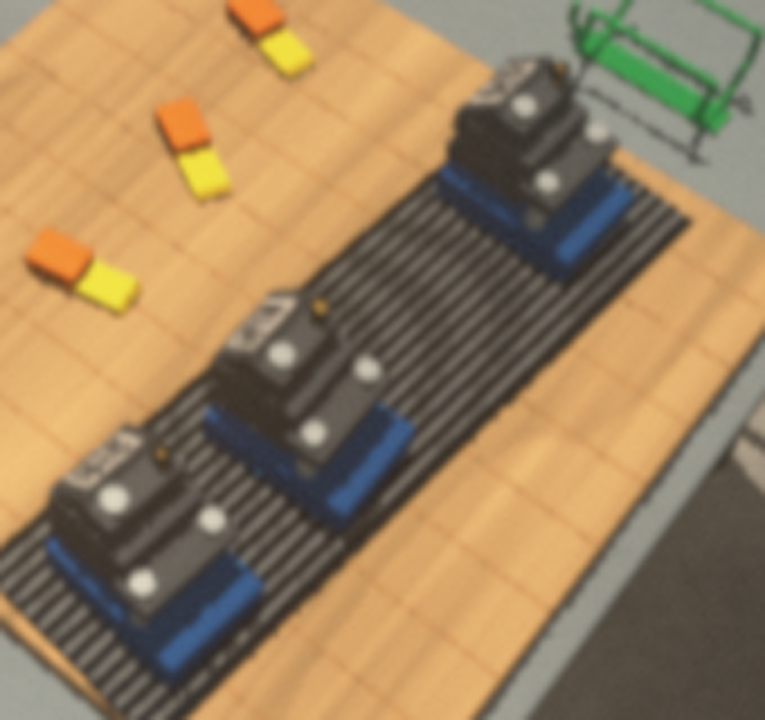

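```bash
cat > cal.py <<'E'
from h import *
from scipy.optimize import least_squares
def proj(n,X):
    f,cx,cy,T=cal(n); X=np.atleast_2d(X); c=(X-T[:3,3])@T[:3,:3]; return np.c_[cx+f*c[:,0]/c[:,2],cy+f*c[:,1]/c[:,2]]
def Rz(a): c,s=np.cos(a),np.sin(a); return np.array([[c,-s,0],[s,c,0],[0,0,1]])
def ray(n,u,v,z):
    f,cx,cy,T=cal(n); r=T[:3,:3]@np.array([(u-cx)/f,(v-cy)/f,1]); o=T[:3,3]; return o+r*(z-o[2])/r[2]
s=np.sqrt(.5)
def label_fit(tag,n,guess,zb=.024,lo=None):
    """render-and-compare of label rectangle: find x,y,yaw; image intensity = a + b*mask blurred; bars: fit on closed image"""
    im=cv2.cvtColor(cv2.imread(f'pics/{tag}.png'),cv2.COLOR_BGR2GRAY).astype(np.float32)
    def corners(p,hw=.020,hl=.013):
        L=np.array([[-.010+a*hl*s,b*hw,.090+a*hl*s] for a,b in((-1,-1),(-1,1),(1,1),(1,-1))])
        return proj(n,L@Rz(p[2]).T+[p[0],p[1],zb])
    c=corners(guess); m=c.mean(0).round().astype(int); r=16
    cl=cv2.morphologyEx(im,cv2.MORPH_CLOSE,np.ones((1,7),np.uint8)) if n=='top' else cv2.morphologyEx(im,cv2.MORPH_CLOSE,np.ones((5,5),np.uint8))
    u0,v0=m-r; sub=cl[v0:v0+2*r,u0:u0+2*r]
    dist=np.zeros_like(sub)
    def render(p,k=16):
        c=(corners(p)-[u0,v0]+.5)*k
        big=np.zeros((2*r*k,2*r*k),np.uint8); cv2.fillPoly(big,[c.round().astype(np.int32)],255)
        sm=cv2.resize(big,(2*r,2*r),interpolation=cv2.INTER_AREA).astype(np.float32)/255
        return cv2.GaussianBlur(sm,(0,0),.7)
    wt=cv2.dilate((render(guess)>.05).astype(np.uint8),np.ones((7,5),np.uint8)).astype(bool)
    def cost(p):
        M=render(p); A=np.c_[M[wt],np.ones(wt.sum())]; b=np.minimum(sub[wt],170); x,_,_,_=np.linalg.lstsq(A,b,rcond=None); return ((A@x-b)**2).mean()
    from scipy.optimize import minimize
    best=minimize(cost,guess,method='Nelder-Mead',options=dict(initial_simplex=np.array([guess,guess+[.004,0,0],guess+[0,.004,0],guess+[0,0,.12]]),xatol=1e-5,fatol=1e-3))
    return best.x,best.fun
E
python3 - <<'E'
from cal import *
np.set_printoptions(precision=4,suppress=True)
G=[ray('top',179.5,121,.114),ray('top',271.5,121.6,.114),ray('top',319.5,125.5,.114)]
for i,g in enumerate(G):
    g=np.array([g[0]+.01,g[1],0.])
    for y0 in(-.08,.05):
        g[2]=y0; print(i,*label_fit('top0','top',g))
    g[2]=-.05
    print('scene',label_fit('scene0','scene',g))
E
```

```text
0 [ 0.6761  0.1612 -0.0145] 253.83859522495905
0 [ 0.676   0.1607 -0.044 ] 295.42158213139834
scene (array([0.6617, 0.158 , 0.2904]), np.float64(526.3613825703329))
1 [ 0.6684 -0.0671  0.0195] 140.46298702230595
1 [ 0.6686 -0.0669  0.0234] 147.64186716642396
scene (array([ 0.6566, -0.0642,  0.1162]), np.float64(657.3315220174139))
2 [ 0.6567 -0.1874 -0.1213] 261.35888411749573
2 [ 0.6568 -0.1872 -0.1069] 270.3234510608793
scene (array([ 0.6445, -0.1849,  0.0955]), np.float64(613.7036167984127))
```

```bash
python3 - <<'E'
from cal import *
np.set_printoptions(precision=4,suppress=True)
# bolt guess in full px, top
T=[[(173.6,102),(193.5,102.5),(186,110.2)],[(260.3,103.6),(280.3,103),(277.8,110.5)],[(309.4,106),(329.3,107.5),(327.5,114.7)]]
T[0]=[(160+80/5.88,85+100/5.88),(160+197/5.88,85+103/5.88),(160+153/5.88,85+148/5.88)]
T[1]=[(250+(x-298)/5.88,90+y/5.88) for x,y in((358,82),(477,77),(462,121))]
T[2]=[(298+(x-538)/5.88,92+y/5.88) for x,y in((604,83),(721,91),(711,134))]
S=[[(598,131),(547,181),(524,106)],[(367,370),(313,433),(281,354)],[(212,520),(143,583),(114,500)]]
S=[[(230+x/4.5,165+y/4.5) for x,y in r] for r in S]
out={}
for n,G in(('top',T),('scene',S)):
    im=cv2.imread(f'pics/{n}0.png').astype(float).min(2)
    d=np.load(f'pics/{n}0.npz')['d']; P=cloud(n,d)
    O=[]
    for r in G:
        for u,v in r:
            for it in range(3):
                vv,uu=np.mgrid[int(round(v))-3:int(round(v))+4,int(round(u))-3:int(round(u))+4]
                q=np.clip(im[vv,uu]-85,0,None)*(np.hypot(vv-v,uu-u)<3.2); u,v=(q*uu).sum()/q.sum(),(q*vv).sum()/q.sum()
            O.append((u,v)); print(n,round(u,2),round(v,2),np.median(P[int(round(v))-1:int(round(v))+2,int(round(u))-1:int(round(u))+2,2]))
    out[n]=np.array(O)
np.savez('pics/bolts.npz',**out)
E
```

```text
top 173.27 101.7 0.09280162219362964
top 193.0 102.17 0.08953946646672262
top 185.81 109.62 0.12720090881703894
top 260.08 103.2 0.09117775078624613
top 279.86 102.5 0.0923420055785632
top 277.47 109.97 0.1264851498852264
top 309.25 105.46 0.0926206738961437
top 328.99 107.05 0.09221076218752144
top 327.16 114.38 0.128239072347079
scene 362.63 193.28 0.08868773521846107
scene 351.36 204.94 0.09104177016284076
scene 346.16 187.98 0.1255413413600771
scene 311.27 246.56 0.09056733055962918
scene 299.39 260.69 0.08934452799672044
scene 292.32 243.34 0.12546658871382022
scene 276.71 280.02 0.08968256242224282
scene 261.34 294.28 0.09175782501152618
scene 254.92 275.55 0.1266679372638152
```

```bash
cat > fit.py <<'E'
from cal import *
np.set_printoptions(precision=4,suppress=True)
b=np.load('pics/bolts.npz')
lab=[]
for g in([.6761,.1612,-.0145],[.6685,-.067,.02],[.6567,-.1874,-.115]):
    lab.append(proj('top',Rz(g[2])@[-.01,0,.09]+[g[0],g[1],.024])[0])
lab=np.array(lab)
def res(p,full=False):
    pose=p[:9].reshape(3,3); xa,ya,za,xc,yc,zc=p[9:15]; off=p[15:17]; lt=p[17]
    B=np.array([[xa,ya,za],[xa,-ya,za],[xc,yc,zc]]); R=[]
    for i,q in enumerate(pose):
        W=B@Rz(q[2]).T+[q[0],q[1],.024]
        R+=list((proj('top',W)-b['top'][3*i:3*i+3]).ravel()); R+=list((proj('scene',W)+off-b['scene'][3*i:3*i+3]).ravel())
        R+=list((proj('top',Rz(q[2])@[-.01,0,.09]+[q[0],q[1],.024])-lab[i]).ravel())
    return np.array(R+list(off*.3)+[ (za-.068)*100,(zc-.103)*100])
p0=np.r_[.676,.161,-.05,.668,-.067,0,.657,-.187,-.1,.028,.022,.068,.012,-.01,.103,0,0,0]
r=least_squares(res,p0); print(r.x[:9].reshape(3,3)); print(r.x[9:]); print(r.fun.round(2))
np.save('pics/calpose.npy',r.x[:9].reshape(3,3))
E
python3 fit.py
```

```text
[[ 0.6757  0.1606 -0.0517]
 [ 0.6685 -0.067   0.0207]
 [ 0.657  -0.1875 -0.1003]]
[ 0.0465  0.0256  0.067   0.0145 -0.0158  0.1023  0.9411 -0.368   0.    ]
[-0.11  0.04 -0.06  0.13  0.01  0.02 -0.11  0.43  0.13 -0.16  0.18  0.07
  0.07  0.13  0.01  0.02  0.03 -0.1  -0.01  0.06  0.11 -0.1  -0.07  0.03
 -0.06  0.03 -0.02 -0.02 -0.07 -0.04  0.01 -0.14 -0.03 -0.12  0.06 -0.03
 -0.17 -0.14 -0.15 -0.1   0.1  -0.11  0.28 -0.11 -0.1  -0.07]
```

```bash
python3 - <<'E'
from cal import *
np.set_printoptions(precision=4,suppress=True)
cp=np.load('pics/calpose.npy')
for n in('top','scene'):
  P=cloud(n,np.load(f'pics/{n}0.npz')['d']).reshape(-1,3)
  for q in cp:
    L=(P-[q[0],q[1],.024])@Rz(q[2])
    print(n)
    m=(abs(L[:,1])<.015)
    for x0 in np.arange(-.05,.07,.005):
        k=m&(L[:,0]>=x0)&(L[:,0]<x0+.005); print((round(x0*1000),np.round(np.median(L[k,2])*1000) if k.any() else None),end=' ')
    print()
    m=(abs(L[:,0]-.01)<.02)
    for x0 in np.arange(-.05,.05,.005):
        k=m&(L[:,1]>=x0)&(L[:,1]<x0+.005)&(L[:,2]>0.05); print((round(x0*1000),k.sum()),end=' ')
    print()
E
```

```text
top
(-50, np.float64(-6.0)) (-45, np.float64(-6.0)) (-40, np.float64(-5.0)) (-35, np.float64(-4.0)) (-30, np.float64(-1.0)) (-25, np.float64(40.0)) (-20, np.float64(78.0)) (-15, np.float64(87.0)) (-10, np.float64(93.0)) (-5, np.float64(98.0)) (0, np.float64(100.0)) (5, np.float64(97.0)) (10, np.float64(98.0)) (15, np.float64(98.0)) (20, np.float64(96.0)) (25, None) (30, np.float64(77.0)) (35, np.float64(76.0)) (40, np.float64(60.0)) (45, np.float64(61.0)) (50, np.float64(61.0)) (55, np.float64(60.0)) (60, None) (65, None) 
(-50, np.int64(0)) (-45, np.int64(0)) (-40, np.int64(0)) (-35, np.int64(29)) (-30, np.int64(56)) (-25, np.int64(31)) (-20, np.int64(28)) (-15, np.int64(27)) (-10, np.int64(26)) (-5, np.int64(29)) (0, np.int64(25)) (5, np.int64(30)) (10, np.int64(31)) (15, np.int64(30)) (20, np.int64(24)) (25, np.int64(11)) (30, np.int64(0)) (35, np.int64(0)) (40, np.int64(0)) (45, np.int64(0)) 
top
(-50, np.float64(-3.0)) (-45, np.float64(-1.0)) (-40, np.float64(-0.0)) (-35, np.float64(-1.0)) (-30, np.float64(-1.0)) (-25, np.float64(45.0)) (-20, np.float64(83.0)) (-15, np.float64(8
[... 3741 characters left out ...]
(0, np.float64(99.0)) (5, np.float64(98.0)) (10, np.float64(97.0)) (15, np.float64(97.0)) (20, np.float64(96.0)) (25, np.float64(81.0)) (30, np.float64(76.0)) (35, np.float64(71.0)) (40, np.float64(60.0)) (45, np.float64(60.0)) (50, np.float64(60.0)) (55, np.float64(58.0)) (60, np.float64(26.0)) (65, np.float64(24.0)) 
(-50, np.int64(0)) (-45, np.int64(0)) (-40, np.int64(0)) (-35, np.int64(0)) (-30, np.int64(113)) (-25, np.int64(41)) (-20, np.int64(43)) (-15, np.int64(35)) (-10, np.int64(31)) (-5, np.int64(39)) (0, np.int64(31)) (5, np.int64(38)) (10, np.int64(39)) (15, np.int64(46)) (20, np.int64(29)) (25, np.int64(28)) (30, np.int64(2)) (35, np.int64(0)) (40, np.int64(0)) (45, np.int64(0))
```

```bash
cat > mv.py <<'E'
import sys
from cal import *
from scipy.spatial.transform import Rotation as R
np.set_printoptions(precision=4,suppress=True)
def st():
    o=robot.get_obs(); print('t',round(o['time'],2),'p',o['eef_pos'],'rpy',o['orientation'],'F',o['wrist_force'].round(1),'gap',round(o['finger_gap'],4),'q',o['joints'].round(2)); return o
def delta(x,y,z,psi):
    o=st(); Rm=R.from_euler('xyz',o['orientation']).as_matrix()
    d=Rm.T@(np.array([x,y,z])-o['eef_pos'])*100
    s=(o['orientation'][2]-psi+np.pi)%(2*np.pi)-np.pi
    print('delta cm',d.round(2),'spin',round(s,4))
E
python3 - <<'E'
from mv import *
z=np.load('pics/top0.npz'); hsv=cv2.cvtColor(z['p'],cv2.COLOR_RGB2HSV)
H,S,V=[hsv[...,i].astype(int) for i in range(3)]
def cs(m,lo=25):
    k,l,st,c=cv2.connectedComponentsWithStats(m.astype(np.uint8)); return [c[i] for i in range(1,k) if st[i,4]>90]
O=cs((H>=4)&(H<=17)&(S>215)&(V>120)); Y=cs((H>=22)&(H<=32)&(S>200)&(V>120))
for y in Y:
    o=min(O,key=lambda a:np.hypot(*(a-y)))
    a=ray('top',*o,.037); b=ray('top',*y,.0275); d=b-a; print('handle',a,'sep',np.hypot(*d[:2]),'yaw',np.arctan2(d[1],d[0]))
delta(.48,.164,.10,-np.pi/2-.3)
E
```

```text
handle [ 0.51   -0.0684  0.037 ] sep 0.03527290206082283 yaw 0.18088058197495777
handle [0.5047 0.0579 0.037 ] sep 0.035050562182993766 yaw -0.4755335553133183
handle [ 0.4854 -0.1883  0.037 ] sep 0.034936564417123506 yaw -0.1511460205799373
handle [0.4814 0.1641 0.037 ] sep 0.034562088703215005 yaw -0.2564636427779186
t 0.1 p [ 0.1717 -0.522   0.2044] rpy [-3.1414  0.002  -1.253 ] F [ 0.2 -1.3 -0.2] gap 0.0937 q [-1.36  0.09  1.37 -0.    1.68 -0.1 ]
delta cm [-55.51 -50.72  10.56] spin 0.6178
```

Request:
{"method": "play_rows", "body": {
  "series": [
    [6,[-55.5,-50.7,6],0.574],
    [6,[-55.5,-50.7,6],0.574],
    [6,[-55.5,-50.7,6],0.574],
    [6,[-55.5,-50.7,6],0.574],
    [6,[-55.5,-50.7,6],0.574],
    [6,[-55.5,-50.7,6],0.574],
    [6,[-55.5,-50.7,6],0.574],
    [6,[-55.5,-50.7,6],0.574],
    [6,[-55.5,-50.7,6],0.574],
    [6,[-55.5,-50.7,6],0.574]
  ],
  "newtons": 25
}}

```text
time: 1.1
eef_pos: [0.3757, -0.0673, 0.1655]
orientation: [-3.141, -0.0, -1.827]
wrist_force: [0.8, 0.2, 0.5]
finger_gap: 0.0601
```

```bash
python3 -c "
from mv import *
delta(.4814,.1641,.08,-1.827)"
```

```text
t 1.1 p [ 0.3757 -0.0673  0.1655] rpy [-3.1411 -0.0002 -1.8272] F [0.8 0.2 0.5] gap 0.0601 q [-0.33 -0.29  1.79 -0.    1.64  1.5 ]
delta cm [-25.07  -4.35   8.55] spin -0.0002
```

Request:
{"method": "play_rows", "body": {
  "series": [
    [6,[-25.1,-4.35,8.5],0],
    [6,[-25.1,-4.35,8.5],0],
    [6,[-25.1,-4.35,8.5],0],
    [6,[-25.1,-4.35,8.5],0],
    [6,[-25.1,-4.35,8.5],0],
    [6,[-25.1,-4.35,8.5],0],
    [6,[-25.1,-4.35,8.5],0],
    [6,[-25.1,-4.35,8.5],0]
  ]
}}

```text
time: 1.9
eef_pos: [0.4807, 0.1621, 0.0803]
orientation: [3.14, -0.001, -1.826]
wrist_force: [-0.6, -0.5, 0.6]
finger_gap: 0.06
```

```bash
python3 -c "
from mv import *
snap('top','top1');snap('scene','scene1')
delta(.4814,.1641,.022,-1.827)
crop('top1',140,140,260,260,5,'f1'); crop('scene1',230,110,350,230,5,'f2')
a=np.hstack([cv2.imread('pics/f1.png'),cv2.imread('pics/f2.png')]); cv2.imwrite('pics/f.png',cv2.resize(a,None,fx=.66,fy=.66))"
```

```text
t 2.0 p [0.4812 0.1614 0.0813] rpy [-3.141  -0.0003 -1.8282] F [0.3 0.2 0.8] gap 0.0598 q [ 0.21  0.05  1.66 -0.    1.43  2.04]
delta cm [-0.27  0.05  5.93] spin -0.0012
```

View pics/f.png

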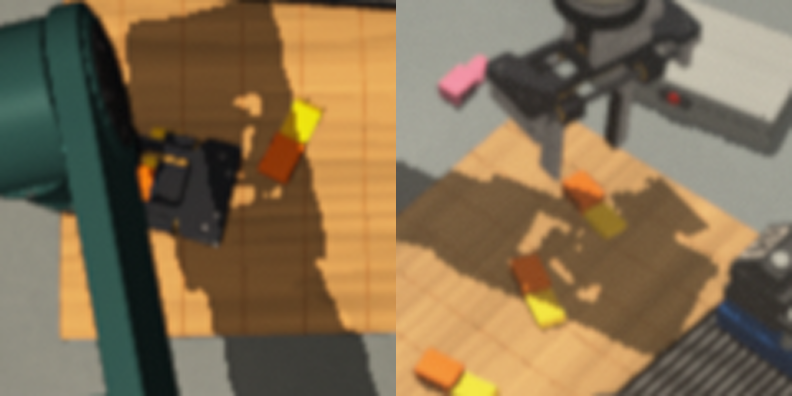

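Request:
{"method": "play_rows", "body": {
  "series": [
    [6,[-0.27,0.05,3],0],
    [6,[-0.27,0.05,5],0],
    [6,[-0.27,0.05,5.6],0],
    [6,[-0.27,0.05,5.8],0],
    [6,[-0.27,0.05,5.8],0],
    [6,[-0.27,0.05,5.8],0]
  ]
}}

```text
time: 2.6
eef_pos: [0.4826, 0.1651, 0.0243]
orientation: [-3.139, 0.001, -1.827]
wrist_force: [-0.0, 0.2, -0.1]
finger_gap: 0.0604
```

```bash
python3 -c "
from mv import *
for i in range(4): st(); snap('scene','scene2')
crop('scene2',250,110,350,210,7,'g')"
```

```text
t 2.6 p [0.4826 0.1651 0.0243] rpy [-3.139   0.0011 -1.8275] F [-0.   0.2 -0.1] gap 0.0604 q [ 0.22  0.11  1.72 -0.    1.31  2.05]
t 2.65 p [0.4825 0.1652 0.0242] rpy [-3.1392  0.0011 -1.8274] F [-0.3  0.1 -0.1] gap 0.0601 q [ 0.22  0.11  1.72 -0.    1.31  2.05]
t 2.7 p [0.4824 0.1652 0.0241] rpy [-3.1395  0.001  -1.8272] F [-0.5 -0.5 -0.1] gap 0.06 q [ 0.22  0.11  1.72 -0.    1.31  2.05]
t 2.75 p [0.4822 0.1652 0.0238] rpy [-3.1398  0.0008 -1.827 ] F [ 0.3 -0.1  0.7] gap 0.0597 q [ 0.22  0.11  1.72 -0.    1.31  2.05]
```

View pics/g.png

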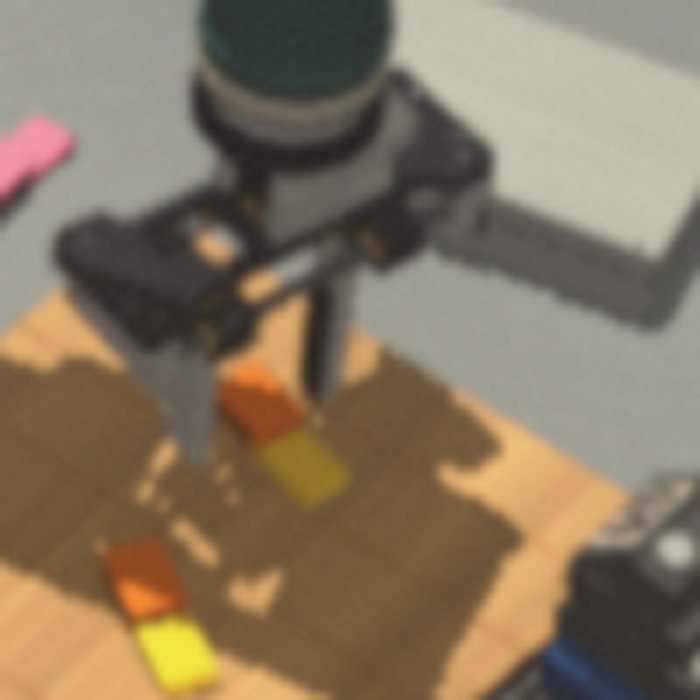

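Request:
{"method": "play_rows", "body": {
  "series": [
    [2,[0,0,0.1],0],
    [2,[0,0,0.1],0],
    [2,[0,0,0.1],0],
    [2,[0,0,0.1],0],
    [2,[0,0,0.1],0],
    [2,[0,0,0.1],0],
    [2,[0,0,0.1],0]
  ]
}}

```text
time: 3.5
eef_pos: [0.4815, 0.1652, 0.0218]
orientation: [3.142, -0.0, -1.827]
wrist_force: [-0.5, -0.3, -0.0]
finger_gap: 0.0259
```

```bash
python3 -c "
from mv import *
o=st(); cp=np.load('pics/calpose.npy'); np.save('pics/g1.npy',o['eef_pos'])
q=cp[0]; c=np.cos(q[2]);s_=np.sin(q[2])
# pre-insert: block origin at caliper x=-40-50
h=np.array([.4814,.1641])
e=o['eef_pos'][:2]-h; print('grasp minus est',e)
t=q[:2]+Rz(q[2])[:2,:2]@[-.095,0]; print(t); delta(t[0],t[1],o['eef_pos'][2]+.056,-np.pi/2+q[2])"
```

```text
t 3.5 p [0.4815 0.1652 0.0218] rpy [ 3.1416 -0.0001 -1.827 ] F [-0.5 -0.3 -0. ] gap 0.0259 q [ 0.22  0.11  1.72 -0.    1.31  2.05]
grasp minus est [0.0001 0.0011]
[0.5809 0.1656]
t 3.5 p [0.4815 0.1652 0.0218] rpy [ 3.1416 -0.0001 -1.827 ] F [-0.5 -0.3 -0. ] gap 0.0259 q [ 0.22  0.11  1.72 -0.    1.31  2.05]
delta cm [-2.56 -9.61 -5.6 ] spin -0.2045
```

Request:
{"method": "play_rows", "body": {
  "series": [
    [2,[0,0,-3],0],
    [2,[0,0,-5.6],0],
    [2,[-2.55,-9.6,-5.6],-0.2045],
    [2,[-2.55,-9.6,-5.6],-0.2045],
    [2,[-2.55,-9.6,-5.6],-0.2045],
    [2,[-2.55,-9.6,-5.6],-0.2045],
    [2,[-2.55,-9.6,-5.6],-0.2045],
    [2,[-2.55,-9.6,-5.6],-0.2045],
    [2,[-2.55,-9.6,-5.6],-0.2045],
    [2,[-2.55,-9.6,-5.6],-0.2045]
  ]
}}

```text
time: 4.5
eef_pos: [0.5803, 0.1657, 0.0786]
orientation: [-3.14, 0.0, -1.622]
wrist_force: [0.4, 0.9, -0.1]
finger_gap: 0.0259
```

```bash
python3 -c "
from mv import *
snap('scene','s3'); snap('top','t3'); o=st()
cp=np.load('pics/calpose.npy');q=cp[0]
L=Rz(q[2])[:2,:2].T@(o['eef_pos'][:2]-q[:2]); print('in caliper',L, 'yaw err',o['orientation'][2]+np.pi/2-q[2])
crop('t3',140,70,240,170,4,'f1'); crop('s3',280,110,400,230,5,'f2')
a=np.hstack([cv2.resize(cv2.imread('pics/f1.png'),(400,400)),cv2.resize(cv2.imread('pics/f2.png'),(400,400))]); cv2.imwrite('pics/f3.png',a)"
```

```text
t 4.6 p [0.5805 0.1656 0.0784] rpy [-3.1408  0.0001 -1.6223] F [ 0.3 -0.4  0.1] gap 0.0256 q [ 0.18  0.26  1.42 -0.    1.45  1.81]
in caliper [-0.0953 -0.    ] yaw err 0.00016307089139294684
```

View pics/f3.png

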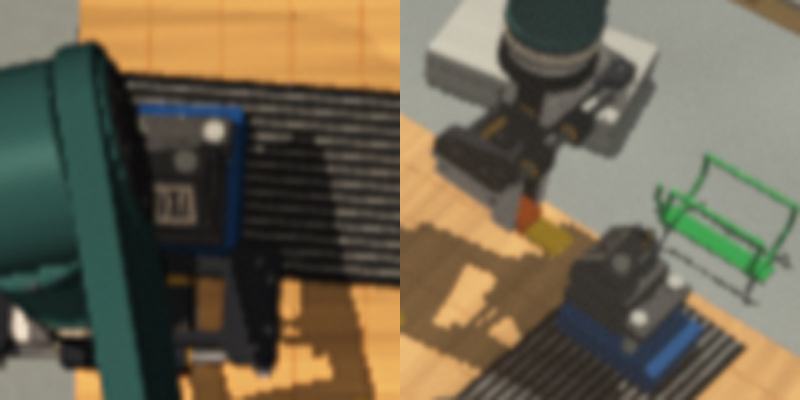

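```bash
cat > chk.py <<'E'
from mv import *
def tongue(tag,n,o,ub):
    z=np.load(f'pics/{tag}.npz'); hsv=cv2.cvtColor(z['p'],cv2.COLOR_RGB2HSV); H,S,V=[hsv[...,i].astype(int) for i in range(3)]
    m=((H>=20)&(H<=34)&(S>170)&(V>60)).astype(np.uint8)
    th=o['orientation'][2]+np.pi/2; X=o['eef_pos'][:2]
    top=[Rz(th)@[a,b,0]+[X[0],X[1],ub+.008] for a,b in((.018,-.012),(.018,.012),(.050,.012),(.050,-.012))]
    c=proj(n,np.array(top)); print('expected corners',c.round(1).tolist(),'centre',c.mean(0))
    k,l,st_,cc=cv2.connectedComponentsWithStats(m)
    for i in range(1,k):
        if st_[i,4]>30 and np.hypot(*(cc[i]-c.mean(0)))<30: print('found',cc[i],st_[i])
E
python3 -c "
from chk import *
o=robot.get_obs(); tongue('s3','scene',o,.0765)
crop('s3',305,150,355,200,14,'h')"
```

```text
expected corners [[316.9, 178.6], [322.2, 173.9], [331.2, 180.0], [325.9, 184.9]] centre [324.0347 179.3662]
found [324.1053 180.6184] [318 176  13  10  76]
```

View pics/h.png

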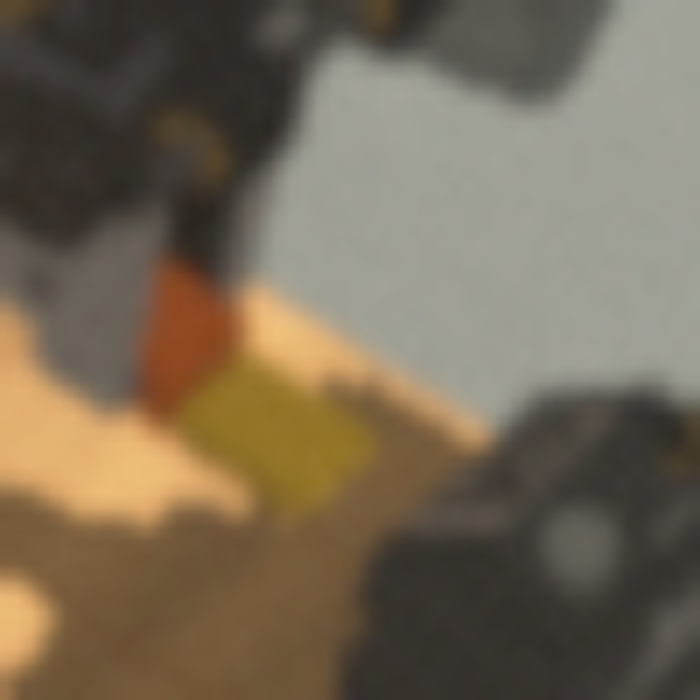

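Request:
{"method": "play_rows", "body": {
  "series": [
    [2,[0,6,0],0],
    [2,[0,6,3],0],
    [2,[0,6,5],0],
    [2,[0,6,5.6],0],
    [2,[0,6,5.6],0],
    [2,[0,6,5.6],0],
    [2,[0,6,5.6],0],
    [2,[0,6,5.6],0],
    [2,[0,6,5.6],0],
    [2,[0,6,5.6],0]
  ]
}}

```text
time: 5.6
eef_pos: [0.521, 0.1686, 0.0219]
orientation: [-3.141, -0.0, -1.623]
wrist_force: [-0.1, -0.1, -0.1]
finger_gap: 0.0259
```

Request:
{"method": "play_rows", "body": {
  "series": [
    [6,[0,0,0],0],
    [6,[0,0,0],0],
    [6,[0,0,0],0],
    [6,[0,0,-5],0],
    [6,[0,10,-8],0],
    [6,[0,15,-12],0],
    [6,[0,20,-12],0],
    [6,[0,20,-12],0]
  ]
}}

```text
time: 6.4
eef_pos: [0.3319, 0.1783, 0.1391]
orientation: [-3.141, 0.001, -1.623]
wrist_force: [0.2, 0.9, -0.6]
finger_gap: 0.0601
```

```bash
cat > blk.py <<'E'
from mv import *
def blocks(tag,zub=.020,vlo=50):
    z=np.load(f'pics/{tag}.npz'); hsv=cv2.cvtColor(z['p'],cv2.COLOR_RGB2HSV)
    H,S,V=[hsv[...,i].astype(int) for i in range(3)]
    def cs(m):
        k,l,st,c=cv2.connectedComponentsWithStats(m.astype(np.uint8)); return [c[i] for i in range(1,k) if st[i,4]>80]
    O=cs((H>=3)&(H<=17)&(S>200)&(V>vlo)); Y=cs((H>=20)&(H<=33)&(S>180)&(V>vlo))
    for y in Y:
        o=min(O,key=lambda a:np.hypot(*(a-y)))
        a=ray('top',*o,zub+.017); b=ray('top',*y,zub+.0075); d=b-a; print('px',o,'handle',a,'sep',np.hypot(*d[:2]),'yaw',np.arctan2(d[1],d[0]))
E
python3 -c "
from blk import *
st(); snap('top','t4'); blocks('t4'); snap('scene','s4')"
```

```text
t 6.4 p [0.3319 0.1783 0.1391] rpy [-3.1407  0.0006 -1.6231] F [ 0.2  0.9 -0.6] gap 0.0601 q [ 0.34 -0.29  1.85  0.    1.59  1.97]
px [184.7122 182.5612] handle [0.5199 0.1647 0.037 ] sep 0.03625286409738114 yaw -0.007378052427987794
px [272.2879 184.4167] handle [ 0.5097 -0.0686  0.037 ] sep 0.035722036298011836 yaw 0.1809043973355591
px [224.6842 187.7293] handle [0.5036 0.0583 0.037 ] sep 0.03615147838990118 yaw -0.478206537236149
px [317.6029 192.5735] handle [ 0.4852 -0.1884  0.037 ] sep 0.035396670308254365 yaw -0.1490791455788643
```

View pics/t4.png

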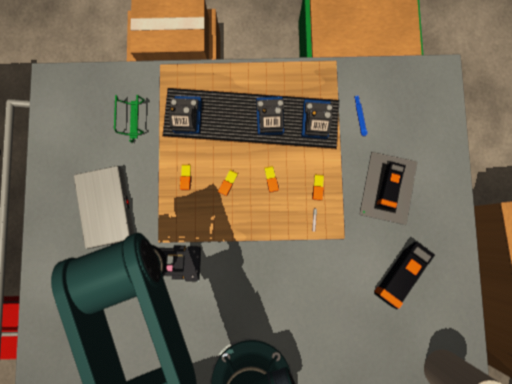

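```bash
cat > sil.py <<'E'
from blk import *
from scipy.optimize import minimize
def box(x0,x1,y0,y1,z0,z1): return np.array([[x,y,z] for x in(x0,x1) for y in(y0,y1) for z in(z0,z1)])
HB=box(-.018,.018,-.013,.013,0,.018); TB=box(.018,.048,-.012,.012,0,.008); TB2=np.vstack([TB[4:],box(.052,.052,-.012,.012,.002,.006)])
def silfit(tag,n,g,zub=.020):
    z=np.load(f'pics/{tag}.npz'); hsv=cv2.cvtColor(z['p'],cv2.COLOR_RGB2HSV).astype(int)
    H,S,V=[hsv[...,i] for i in range(3)]
    c=proj(n,[g[0],g[1],zub])[0].round().astype(int); r=22; u0,v0=c-r
    sl=(slice(v0,v0+2*r),slice(u0,u0+2*r))
    soft=lambda x,a,b:np.clip((x-a)/(b-a),0,1)
    org=(((H>=2)&(H<=17)&(S>195)&(V>45))[sl]).astype(np.float32); yel=(((H>=19)&(H<=34)&(S>165)&(V>45))[sl]).astype(np.float32)
    def ren(parts,p,k=16):
        big=np.zeros((2*r*k,2*r*k),np.uint8)
        for B in parts:
            q=(proj(n,B@Rz(p[2]).T+[p[0],p[1],zub])-[u0,v0]+.5)*k
            cv2.fillConvexPoly(big,cv2.convexHull(q.astype(np.float32)).round().astype(np.int32).reshape(-1,1,2),255)
        return cv2.GaussianBlur(cv2.resize(big,(2*r,2*r),interpolation=cv2.INTER_AREA).astype(np.float32)/255,(0,0),.6)
    def cost(p):
        h=ren([HB],p); a=ren([HB,TB,TB2],p); t=a-h
        return ((h-cv2.GaussianBlur(org,(0,0),.6))**2).sum()+((t-cv2.GaussianBlur(yel,(0,0),.6))**2).sum()
    b=minimize(cost,g,method='Nelder-Mead',options=dict(initial_simplex=np.array([g,g+[.003,0,0],g+[0,.003,0],g+[0,0,.08]]),xatol=1e-5,fatol=1e-4)); return b.x,round(b.fun,2)
E
python3 -c "
from sil import *
A=np.array
for t in('t4','top0'):
  for g in([.52,.165,-.02] if t=='t4' else [.481,.164,-.25],[.5097,-.0686,.18],[.5036,.058,-.47],[.485,-.188,-.15]): print(t,silfit(t,'top',A(g)))
for g in([.52,.165,-.02],[.5097,-.0686,.18],[.5036,.058,-.47],[.485,-.188,-.15]): print('scene',silfit('s4','scene',A(g)))
"
```

```text
t4 (array([ 0.5206,  0.1665, -0.0295]), np.float64(9.74))
t4 (array([ 0.5105, -0.0687,  0.1892]), np.float64(7.38))
t4 (array([ 0.5049,  0.0589, -0.4786]), np.float64(5.29))
t4 (array([ 0.4855, -0.1895, -0.1209]), np.float64(7.04))
top0 (array([ 0.4814,  0.1656, -0.2488]), np.float64(6.05))
top0 (array([ 0.5104, -0.0688,  0.1919]), np.float64(7.33))
top0 (array([ 0.5049,  0.059 , -0.4903]), np.float64(4.48))
top0 (array([ 0.4856, -0.1892, -0.1309]), np.float64(6.26))Traceback (most recent call last):
  File "<string>", line 6, in <module>
    for g in([.52,.165,-.02],[.5097,-.0686,.18],[.5036,.058,-.47],[.485,-.188,-.15]): print('scene',silfit('s4','scene',A(g)))
                                                                                                    ~~~~~~^^^^^^^^^^^^^^^^^^^
  File "sil.py", line 21, in silfit
    b=minimize(cost,g,method='Nelder-Mead',options=dict(initial_simplex=np.array([g,g+[.003,0,0],g+[0,.003,0],g+[0,0,.08]]),xatol=1e-5,fatol=1e-4)); return b.x,round(b.fun,2)
    res = _minimize_neldermead(fun, x0, args, callback, bounds=bounds,
                               **options)
    fxcc = func(xcc)
    fx = function(np.copy(x), *(wrapper_args + args))
  File "sil.py", line 19, in cost
    h=ren([HB],p); a=ren([HB,TB,TB2],p); t=a-h
  File "sil.py", line 15, in ren
    q=(proj(n,B@Rz(p[2]).T+[p[0],p[1],zub])-[u0,v0]+.5)*k
       ~~~~^^^^^^^^^^^^^^^^^^^^^^^^^^^^^^^^
  File "cal.py", line 4, in proj
    f,cx,cy,T=cal(n); X=np.atleast_2d(X); c=(X-T[:3,3])@T[:3,:3]; return np.c_[cx+f*c[:,0]/c[:,2],cy+f*c[:,1]/c[:,2]]
              ~~~^^^
  File "h.py", line 6, in cal
    c=robot.calibration(n); f=192/np.tan(np.radians(c['fovy'])/2); return f,c['cx'],c['cy'],np.array(c['world_from_camera'])
ValueError: time passes only in moves, steps and waits
```

```bash
python3 - <<'E'
s=open('h.py').read()
s=s.replace("def cal(n):\n","import functools\n@functools.lru_cache\ndef cal(n):\n"); open('h.py','w').write(s)
E
python3 -c "
from sil import *
A=np.array
for g in([.52,.165,-.02],[.5097,-.0686,.18],[.5036,.058,-.47],[.485,-.188,-.15]): print('scene',silfit('s4','scene',A(g)))
delta(.521,.1686,.0221,-1.623)
"
```

```text
scene (array([ 0.5193,  0.1698, -0.0909]), np.float64(66.47))
scene (array([ 0.5105, -0.0672,  0.1825]), np.float64(93.73))
scene (array([ 0.5046,  0.0632, -0.5484]), np.float64(38.73))
scene (array([ 0.4877, -0.1768, -0.4244]), np.float64(149.98))
t 6.5 p [0.3307 0.179  0.1409] rpy [-3.1369  0.0027 -1.6195] F [1.2 0.2 0.6] gap 0.0601 q [ 0.34 -0.3   1.85  0.    1.59  1.96]
delta cm [  0.14 -19.    11.97] spin 0.0035
```

Request:
{"method": "play_rows", "body": {
  "series": [
    [6,[0.1,-19,6],0],
    [6,[0.1,-19,6],0],
    [6,[0.1,-19,6],0],
    [6,[0.1,-19,6],0],
    [6,[0.1,-19,6],0],
    [6,[0.1,-19,6],0],
    [6,[0.1,-19,6],0],
    [6,[0.1,-19,6],0]
  ]
}}

```text
time: 7.3
eef_pos: [0.5228, 0.1678, 0.0799]
orientation: [-3.139, 0.001, -1.622]
wrist_force: [0.5, -0.1, 0.6]
finger_gap: 0.0598
```

```bash
python3 -c "
from mv import *
delta(.521,.1686,.0221,-1.623)
"
```

```text
t 7.3 p [0.5228 0.1678 0.0799] rpy [-3.1389  0.0007 -1.6218] F [ 0.5 -0.1  0.6] gap 0.0598 q [ 0.21  0.14  1.56 -0.    1.43  1.83]
delta cm [-0.06  0.19  5.78] spin 0.0012
```

Request:
{"method": "play_rows", "body": {
  "series": [
    [6,[-0.05,0.1,4],0],
    [6,[-0.05,0.1,5.5],0],
    [6,[-0.05,0.1,5.75],0],
    [2,[-0.05,0.1,5.75],0],
    [2,[-0.05,0.1,5.75],0],
    [2,[-0.05,0.1,5.75],0],
    [2,[-0.05,0.1,5.75],0],
    [2,[-0.05,0.1,5.75],0],
    [2,[-0.05,0.1,5.75],0],
    [2,[-0.05,0.1,5.75],0]
  ]
}}

```text
time: 8.3
eef_pos: [0.5224, 0.1681, 0.0212]
orientation: [-3.141, 0.0, -1.622]
wrist_force: [0.0, 0.3, 2.0]
finger_gap: 0.0258
```

```bash
cat > ins.py <<'E'
from mv import *
cp=np.load('pics/calpose.npy'); BIAS=np.array([.0004,.0021])
def where(i):
    o=robot.get_obs(); q=cp[i]; return Rz(q[2])[:2,:2].T@(o['eef_pos'][:2]-q[:2]-BIAS), o['orientation'][2]+np.pi/2-q[2]
def goto(i,x,z,y=0):
    q=cp[i]; t=q[:2]+BIAS+Rz(q[2])[:2,:2]@[x,y]; delta(t[0],t[1],z,-np.pi/2+q[2]); print('in caliper',*where(i))
E
python3 -c "
from ins import *
o=robot.get_obs(); goto(0,-.095,o['eef_pos'][2]+.056)
"
```

```text
t 8.3 p [0.5224 0.1681 0.0212] rpy [-3.1408  0.0001 -1.6225] F [0.  0.3 2. ] gap 0.0258 q [ 0.21  0.19  1.63 -0.    1.32  1.83]
delta cm [-0.26 -5.88 -5.6 ] spin 0.0
in caliper [-0.1538 -0.0026] 1.5381922635226974e-05
```

Request:
{"method": "play_rows", "body": {
  "series": [
    [2,[0,0,-3],0],
    [2,[0,0,-5.6],0],
    [2,[-0.26,-5.9,-5.6],0],
    [2,[-0.26,-5.9,-5.6],0],
    [2,[-0.26,-5.9,-5.6],0],
    [2,[-0.26,-5.9,-5.6],0],
    [2,[-0.26,-5.9,-5.6],0],
    [2,[-0.26,-5.9,-5.6],0]
  ]
}}

```text
time: 9.1
eef_pos: [0.5801, 0.1677, 0.0766]
orientation: [3.141, -0.0, -1.622]
wrist_force: [0.2, -0.0, -0.6]
finger_gap: 0.0257
```

```bash
python3 -c "
from ins import *
goto(0,-.040,.0772)
"
```

```text
t 9.1 p [0.5801 0.1677 0.0766] rpy [ 3.1409 -0.0002 -1.6221] F [ 0.2 -0.  -0.6] gap 0.0257 q [ 0.19  0.26  1.43 -0.    1.45  1.81]
delta cm [-0.   -5.61 -0.06] spin 0.0004
in caliper [-0.0961 -0.0001] 0.0003849465679595654
```

Insert in steps: first the tongue part way, then check forces.

Request:
{"method": "play_rows", "body": {
  "series": [
    [2,[0,-1.5,-0.06],0],
    [2,[0,-2.5,-0.06],0],
    [2,[0,-3.2,-0.06],0],
    [2,[0,-3.7,-0.06],0],
    [2,[0,-4.2,-0.06],0],
    [2,[0,-4.2,-0.06],0]
  ]
}}

```text
time: 9.7
eef_pos: [0.6235, 0.1653, 0.0771]
orientation: [3.142, -0.0, -1.623]
wrist_force: [-0.1, -0.2, -0.9]
finger_gap: 0.026
```

Request:
{"method": "play_rows", "body": {
  "series": [
    [2,[0,-0.3,0],0],
    [2,[0,-0.6,0],0],
    [2,[0,-0.9,0],0],
    [2,[0,-1.1,0],0],
    [2,[0,-1.2,0],0]
  ]
}}

```text
time: 10.2
eef_pos: [0.6353, 0.1648, 0.0773]
orientation: [-3.142, -0.0, -1.623]
wrist_force: [-0.7, -0.6, -0.2]
finger_gap: 0.0256
```

```bash
python3 -c "
from ins import *
goto(0,-.040,.0772)
snap('scene','s5')
goto(0,-.040,.0772)
"
```

```text
t 10.2 p [0.6353 0.1648 0.0773] rpy [-3.1416 -0.0001 -1.6225] F [-0.7 -0.6 -0.2] gap 0.0256 q [ 0.17  0.37  1.28 -0.    1.49  1.79]
delta cm [-0.01 -0.09  0.01] spin -0.0
in caliper [-0.0409 -0.0001] -3.2593263865565714e-05
t 10.25 p [0.6353 0.1647 0.0773] rpy [-3.1415 -0.0001 -1.6226] F [ 0.3 -0.6 -0.9] gap 0.0259 q [ 0.17  0.37  1.28 -0.    1.49  1.79]
delta cm [-0.01 -0.09  0.01] spin -0.0001
in caliper [-0.0409 -0.0001] -7.58450551709422e-05
```

Request:
{"method": "play_rows", "body": {
  "series": [
    [2,[0,-0.1,0],0],
    [2,[0,-0.2,0],0],
    [2,[0,-0.2,0],0]
  ]
}}

```text
time: 10.55
eef_pos: [0.6371, 0.1647, 0.0773]
orientation: [-3.142, -0.0, -1.623]
wrist_force: [-0.0, 0.3, -0.3]
finger_gap: 0.026
```

Request:
{"method": "play_rows", "body": {
  "series": [
    [2,[0,-0.1,0],0],
    [2,[0,-0.2,0],0],
    [2,[0,-0.2,0],0]
  ]
}}

```text
time: 10.85
eef_pos: [0.6379, 0.1647, 0.0773]
orientation: [3.139, -0.0, -1.622]
wrist_force: [-4.6, -0.6, 2.0]
finger_gap: 0.0257
```

Request:
{"method": "play_rows", "body": {
  "series": [
    [2,[0,-0.1,0],0],
    [2,[0,-0.15,0],0],
    [2,[0,-0.15,0],0]
  ]
}}

```text
time: 11.15
eef_pos: [0.6379, 0.1646, 0.077]
orientation: [3.135, -0.001, -1.622]
wrist_force: [-7.8, -1.3, 3.1]
finger_gap: 0.026
```

```bash
python3 -c "
from ins import *
goto(0,-.040,.0772)"
```

```text
t 11.15 p [0.6379 0.1646 0.077 ] rpy [ 3.1354 -0.0007 -1.6223] F [-7.8 -1.3  3.1] gap 0.026 q [0.17 0.38 1.27 0.   1.5  1.79]
delta cm [-0.01  0.17 -0.02] spin 0.0002
in caliper [-0.0383 -0.0001] 0.0002323023914346245
```

Request:
{"method": "play_rows", "body": {
  "series": [
    [2,[0,0.1,0],0],
    [5,[0,0.1,0],0],
    [5,[0,0.1,0],0],
    [5,[0,0.1,0],0],
    [5,[0,5,0],0],
    [5,[0,10,0],0],
    [5,[0,15,-4],0],
    [5,[0,20,-6],0],
    [5,[0,25,-6],0],
    [5,[0,30,-6],0]
  ]
}}

```text
time: 12.15
eef_pos: [0.3566, 0.1795, 0.1386]
orientation: [-3.137, 0.002, -1.623]
wrist_force: [-0.0, 1.0, 1.4]
finger_gap: 0.0501
```

```bash
python3 -c "
from sil import *
st(); snap('top','t6'); snap('scene','s6')
crop('t6',150,85,220,155,10,'k')
print(silfit('t6','top',np.array([.636,.164,-.05]),.076))"
```

```text
t 12.15 p [0.3566 0.1795 0.1386] rpy [-3.1373  0.0017 -1.6232] F [-0.   1.   1.4] gap 0.0501 q [ 0.32 -0.24  1.81  0.    1.57  1.95]
(array([0.6364, 0.1622, 0.0221]), np.float64(100.1))
```

View pics/k.png

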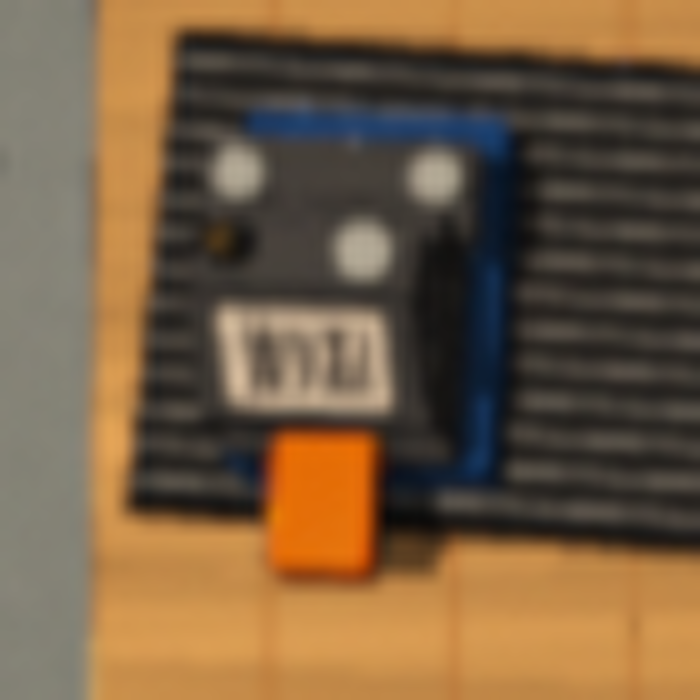

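```bash
python3 - <<'E'
s=open('sil.py').read()
s=s.replace("def silfit(tag,n,g,zub=.020):","def silfit(tag,n,g,zub=.020,ho=False):").replace("h=ren([HB],p); a=","h=ren([HB],p)\n        if ho: return ((h-cv2.GaussianBlur(org,(0,0),.6))**2).sum()\n        a=")
s+='''
def home(tag,i):
    q=np.load('pics/calpose.npy')[i]; g=q+np.r_[Rz(q[2])[:2,:2]@[-.04,0],0]
    for zu in(.075,.077):
        x,f=silfit(tag,'top',g,zu,True); print('handle',x,f,'in caliper',Rz(q[2])[:2,:2].T@(x[:2]-q[:2]),'dyaw',x[2]-q[2])
'''
open('sil.py','w').write(s)
E
python3 -c "
from sil import *
home('t6',0)"
```

```text
handle [ 0.6371  0.1623 -0.0199] 2.99 in caliper [-0.0387 -0.0003] dyaw 0.03185877572281072
handle [0.6363 0.1618 0.0038] 3.23 in caliper [-0.0395 -0.0008] dyaw 0.05553895652339582
```

```bash
python3 -c "
from mv import *
delta(.5053,.0608,.08,-np.pi/2-.485)"
```

```text
t 12.25 p [0.3524 0.1792 0.1369] rpy [ 3.1413  0.0006 -1.6197] F [ 0.6 -0.4 -1.2] gap 0.0501 q [ 0.33 -0.24  1.81  0.    1.57  1.95]
delta cm [ 11.08 -15.85   5.68] spin 0.4361
```

Request:
{"method": "play_rows", "body": {
  "series": [
    [6,[11.1,-15.85,5],0.436],
    [6,[11.1,-15.85,5],0.436],
    [6,[11.1,-15.85,5],0.436],
    [6,[11.1,-15.85,5],0.436],
    [6,[11.1,-15.85,5],0.436],
    [6,[11.1,-15.85,5],0.436],
    [6,[11.1,-15.85,5],0.436],
    [6,[11.1,-15.85,5],0.436]
  ]
}}

```text
time: 13.05
eef_pos: [0.5094, 0.0611, 0.0878]
orientation: [-3.14, 0.001, -2.057]
wrist_force: [0.5, -0.1, 0.5]
finger_gap: 0.06
```

```bash
python3 -c "
from mv import *
delta(.5053,.0608,.0222,-np.pi/2-.485)"
```

```text
t 13.05 p [0.5094 0.0611 0.0878] rpy [-3.1401  0.001  -2.0569] F [ 0.5 -0.1  0.5] gap 0.06 q [0.01 0.06 1.64 0.   1.44 2.07]
delta cm [0.22 0.36 6.56] spin -0.0011
```

Request:
{"method": "play_rows", "body": {
  "series": [
    [6,[0.2,0.3,4],0],
    [6,[0.2,0.3,6],0],
    [6,[0.2,0.3,6.5],0],
    [6,[0.2,0.3,6.5],0],
    [2,[0.2,0.3,6.5],0],
    [2,[0.2,0.3,6.5],0],
    [2,[0.2,0.3,6.5],0],
    [2,[0.2,0.3,6.5],0],
    [2,[0.2,0.3,6.5],0],
    [2,[0.2,0.3,6.5],0]
  ]
}}

```text
time: 14.05
eef_pos: [0.5063, 0.0598, 0.0223]
orientation: [-3.141, 0.0, -2.059]
wrist_force: [-0.4, 0.3, 1.2]
finger_gap: 0.0258
```

```bash
python3 -c "
from ins import *
o=robot.get_obs(); goto(1,-.095,o['eef_pos'][2]+.056)
"
```

```text
t 14.05 p [0.5063 0.0598 0.0223] rpy [-3.1409  0.0003 -2.0586] F [-0.4  0.3  1.2] gap 0.0258 q [ 0.01  0.11  1.72 -0.    1.31  2.06]
delta cm [  8.01 -11.91  -5.59] spin -0.5085
in caliper [-0.16    0.1279] -0.5084652818363047
```

Request:
{"method": "play_rows", "body": {
  "series": [
    [2,[0,0,-3],0],
    [2,[0,0,-5.6],0],
    [2,[8.0,-11.9,-5.6],-0.5085],
    [2,[8.0,-11.9,-5.6],-0.5085],
    [2,[8.0,-11.9,-5.6],-0.5085],
    [2,[8.0,-11.9,-5.6],-0.5085],
    [2,[8.0,-11.9,-5.6],-0.5085],
    [2,[8.0,-11.9,-5.6],-0.5085],
    [2,[8.0,-11.9,-5.6],-0.5085],
    [2,[8.0,-11.9,-5.6],-0.5085]
  ]
}}

```text
time: 15.05
eef_pos: [0.5733, -0.0657, 0.078]
orientation: [3.142, -0.0, -1.549]
wrist_force: [-0.3, 0.2, 0.5]
finger_gap: 0.0258
```

Request:
{"method": "play_rows", "body": {
  "series": [
    [2,[0,0,0],0],
    [2,[0,0,0],0],
    [2,[0,0,0],0]
  ]
}}

```text
time: 15.35
eef_pos: [0.5736, -0.0664, 0.078]
orientation: [-3.141, -0.0, -1.55]
wrist_force: [0.1, 0.4, -0.6]
finger_gap: 0.0261
```

```bash
python3 -c "
from ins import *
goto(1,-.040,.0783)
"
```

```text
t 15.35 p [ 0.5736 -0.0664  0.078 ] rpy [-3.1414 -0.0001 -1.5497] F [ 0.1  0.4 -0.6] gap 0.0261 q [-0.21  0.21  1.49 -0.    1.44  1.34]
delta cm [ 0.05 -5.54 -0.03] spin 0.0004
in caliper [-0.0954  0.0004] 0.000425127497404941
```

Request:
{"method": "play_rows", "body": {
  "series": [
    [2,[0.04,-1.5,-0.03],0],
    [2,[0.04,-2.5,-0.03],0],
    [2,[0.04,-3.2,-0.03],0],
    [2,[0.04,-3.7,-0.03],0],
    [2,[0.04,-4.2,-0.03],0],
    [2,[0.04,-4.2,-0.03],0]
  ]
}}

```text
time: 15.95
eef_pos: [0.616, -0.0662, 0.078]
orientation: [3.141, -0.0, -1.55]
wrist_force: [0.5, 0.4, -0.0]
finger_gap: 0.0256
```

Request:
{"method": "play_rows", "body": {
  "series": [
    [2,[0,-0.3,0],0],
    [2,[0,-0.6,0],0],
    [2,[0,-0.9,0],0],
    [2,[0,-1.1,0],0],
    [2,[0,-1.3,0],0],
    [2,[0,-1.4,0],0],
    [2,[0,-1.4,0],0]
  ]
}}

```text
time: 16.65
eef_pos: [0.6297, -0.0659, 0.0782]
orientation: [3.142, -0.0, -1.55]
wrist_force: [0.0, 0.4, -1.0]
finger_gap: 0.0256
```

```bash
python3 -c "
from ins import *
goto(1,-.0385,.0783)
"
```

```text
t 16.65 p [ 0.6297 -0.0659  0.0782] rpy [ 3.1415 -0.0001 -1.55  ] F [ 0.   0.4 -1. ] gap 0.0256 q [-0.19  0.32  1.34 -0.    1.47  1.36]
delta cm [-0.03 -0.08 -0.01] spin 0.0001
in caliper [-0.0393 -0.0003] 0.00012945582112130344
```

Request:
{"method": "play_rows", "body": {
  "series": [
    [2,[0,-0.1,0],0],
    [2,[0,-0.2,0],0],
    [2,[0,-0.25,0],0]
  ]
}}

```text
time: 16.95
eef_pos: [0.6304, -0.0659, 0.078]
orientation: [3.138, 0.0, -1.55]
wrist_force: [-6.3, -0.5, 2.6]
finger_gap: 0.0257
```

Request:
{"method": "play_rows", "body": {
  "series": [
    [2,[0,-0.1,0],0],
    [2,[0,-0.15,0],0],
    [2,[0,-0.15,0],0]
  ]
}}

```text
time: 17.25
eef_pos: [0.6304, -0.0659, 0.0779]
orientation: [3.134, 0.0, -1.55]
wrist_force: [-9.3, 1.0, 3.2]
finger_gap: 0.0255
```

Home. Release and back off.

Request:
{"method": "play_rows", "body": {
  "series": [
    [2,[0,0.2,0],0],
    [5,[0,0.2,0],0],
    [5,[0,0.2,0],0],
    [5,[0,0.2,0],0],
    [5,[0,5,0],0],
    [5,[0,10,0],0],
    [5,[0,15,-4],0],
    [5,[0,20,-6],0],
    [5,[0,25,-6],0],
    [5,[0,30,-6],0]
  ]
}}

```text
time: 18.25
eef_pos: [0.3493, -0.072, 0.1395]
orientation: [-3.138, -0.002, -1.549]
wrist_force: [-0.7, -0.8, 0.5]
finger_gap: 0.0501
```

```bash
python3 -c "
from sil import *
st(); snap('top','t7'); 
crop('t7',150,80,350,230,4,'k2')
home('t7',0);home('t7',1); print(silfit('t7','top',np.array([.5104,-.0688,.19])),silfit('t7','top',np.array([.485,-.189,-.13])))
delta(.511,-.067,.08,-np.pi/2+.185)"
```

```text
t 18.25 p [ 0.3493 -0.072   0.1395] rpy [-3.1375 -0.0019 -1.5492] F [-0.7 -0.8  0.5] gap 0.0501 q [-0.36 -0.35  1.89 -0.    1.6   1.19]
handle [ 0.6371  0.1623 -0.0199] 2.99 in caliper [-0.0387 -0.0003] dyaw 0.03185877572281072
handle [0.6363 0.1618 0.0038] 3.23 in caliper [-0.0395 -0.0008] dyaw 0.05553895652339582
handle [ 0.629  -0.0687  0.0069] 1.66 in caliper [-0.0396 -0.001 ] dyaw -0.013797797437173081
handle [ 0.6286 -0.0686  0.0095] 1.75 in caliper [-0.04   -0.0008] dyaw -0.011221416085581472
(array([ 0.5103, -0.0692,  0.1991]), np.float64(6.04)) (array([ 0.4854, -0.1892, -0.1209]), np.float64(6.61))
t 18.3 p [ 0.3415 -0.0707  0.1378] rpy [ 3.1383 -0.0011 -1.5501] F [-3.   1.5 -1.4] gap 0.0499 q [-0.36 -0.36  1.9  -0.    1.61  1.19]
delta cm [ -0.02 -16.97   5.72] spin -0.1643
```

View pics/k2.png

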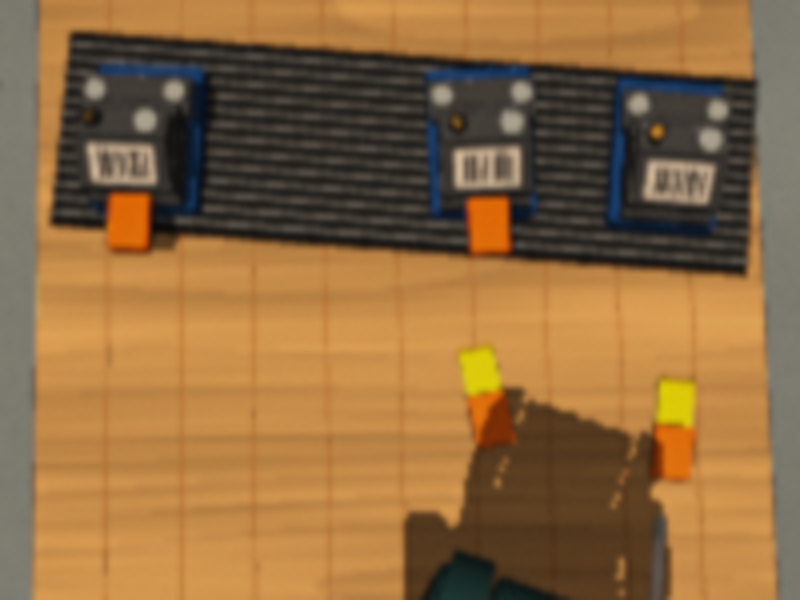

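Request:
{"method": "play_rows", "body": {
  "series": [
    [6,[0.2,-16.7,5],-0.17],
    [6,[0.2,-16.7,5],-0.17],
    [6,[0.2,-16.7,5],-0.17],
    [6,[0.2,-16.7,5],-0.17],
    [6,[0.2,-16.7,5],-0.17],
    [6,[0.2,-16.7,5],-0.17]
  ]
}}

```text
time: 18.9
eef_pos: [0.5166, -0.0701, 0.0874]
orientation: [3.14, 0.0, -1.38]
wrist_force: [-0.0, 0.4, -0.0]
finger_gap: 0.0602
```

```bash
python3 -c "
from mv import *
delta(.511,-.067,.0222,-np.pi/2+.19)"
```

```text
t 18.9 p [ 0.5166 -0.0701  0.0874] rpy [ 3.1403  0.0004 -1.3796] F [-0.   0.4 -0. ] gap 0.0602 q [-0.24  0.08  1.62 -0.    1.45  1.14]
delta cm [-0.41  0.49  6.52] spin 0.0012
```

Request:
{"method": "play_rows", "body": {
  "series": [
    [6,[-0.4,0.45,4],0],
    [6,[-0.4,0.45,6],0],
    [6,[-0.4,0.45,6.45],0],
    [6,[-0.4,0.45,6.45],0],
    [2,[-0.4,0.45,6.5],0],
    [2,[-0.4,0.45,6.5],0],
    [2,[-0.4,0.45,6.5],0],
    [2,[-0.4,0.45,6.5],0],
    [2,[-0.4,0.45,6.5],0],
    [2,[-0.4,0.45,6.5],0]
  ]
}}

```text
time: 19.9
eef_pos: [0.5119, -0.0672, 0.0233]
orientation: [-3.141, -0.0, -1.38]
wrist_force: [0.6, 0.5, 2.4]
finger_gap: 0.0259
```

```bash
python3 -c "
from ins import *
o=robot.get_obs(); goto(2,-.095,o['eef_pos'][2]+.056,.0006)
"
```

```text
t 19.9 p [ 0.5119 -0.0672  0.0233] rpy [-3.1408 -0.0004 -1.3799] F [0.6 0.5 2.4] gap 0.0259 q [-0.24  0.12  1.7  -0.    1.31  1.14]
delta cm [11.58 -2.96 -5.59] spin 0.2912
in caliper [-0.1566  0.103 ] 0.2912048492901453
```

Request:
{"method": "play_rows", "body": {
  "series": [
    [2,[0,0,-3],0],
    [2,[0,0,-5.6],0],
    [2,[11.6,-2.95,-5.6],0.291],
    [2,[11.6,-2.95,-5.6],0.291],
    [2,[11.6,-2.95,-5.6],0.291],
    [2,[11.6,-2.95,-5.6],0.291],
    [2,[11.6,-2.95,-5.6],0.291],
    [2,[11.6,-2.95,-5.6],0.291],
    [2,[11.6,-2.95,-5.6],0.291],
    [2,[11.6,-2.95,-5.6],0.291]
  ]
}}

```text
time: 20.9
eef_pos: [0.5623, -0.1744, 0.0789]
orientation: [-3.142, 0.0, -1.67]
wrist_force: [-0.8, -1.4, -0.6]
finger_gap: 0.0254
```

Request:
{"method": "play_rows", "body": {
  "series": [
    [2,[0,0,0],0],
    [2,[0,0,0],0],
    [2,[0,0,0],0]
  ]
}}

```text
time: 21.2
eef_pos: [0.5625, -0.1753, 0.0789]
orientation: [-3.141, -0.0, -1.671]
wrist_force: [-0.2, -0.5, 0.1]
finger_gap: 0.0257
```

```bash
python3 -c "
from ins import *
goto(2,-.040,.0783,.0006)
"
```

```text
t 21.2 p [ 0.5625 -0.1753  0.0789] rpy [-3.1415 -0.0001 -1.6708] F [-0.2 -0.5  0.1] gap 0.0257 q [-0.4   0.23  1.46 -0.    1.45  1.27]
delta cm [-0.   -5.54  0.06] spin 0.0003
in caliper [-0.0954  0.0005] 0.00033561720164036746
```

Request:
{"method": "play_rows", "body": {
  "series": [
    [2,[0,-1.5,0.03],0],
    [2,[0,-2.5,0.03],0],
    [2,[0,-3.2,0.03],0],
    [2,[0,-3.7,0.03],0],
    [2,[0,-4.2,0.03],0],
    [2,[0,-4.2,0.03],0]
  ]
}}

```text
time: 21.8
eef_pos: [0.6047, -0.1797, 0.0783]
orientation: [3.142, -0.0, -1.671]
wrist_force: [0.9, 0.3, -0.8]
finger_gap: 0.026
```

Request:
{"method": "play_rows", "body": {
  "series": [
    [2,[0,-0.3,0],0],
    [2,[0,-0.6,0],0],
    [2,[0,-0.9,0],0],
    [2,[0,-1.1,0],0],
    [2,[0,-1.3,0],0],
    [2,[0,-1.4,0],0],
    [2,[0,-1.4,0],0]
  ]
}}

```text
time: 22.5
eef_pos: [0.618, -0.181, 0.0784]
orientation: [3.141, -0.0, -1.671]
wrist_force: [-1.4, 0.5, 0.3]
finger_gap: 0.0258
```

Request:
{"method": "play_rows", "body": {
  "series": [
    [2,[0,-0.1,0],0],
    [2,[0,-0.2,0],0],
    [2,[0,-0.2,0],0]
  ]
}}

```text
time: 22.8
eef_pos: [0.618, -0.1811, 0.0783]
orientation: [3.136, 0.0, -1.671]
wrist_force: [-5.9, 1.4, 2.4]
finger_gap: 0.0258
```

```bash
python3 -c "
from ins import *
goto(2,-.0385,.0783,.0006)
"
```

```text
t 22.8 p [ 0.618  -0.1811  0.0783] rpy [ 3.1362  0.0001 -1.6713] F [-5.9  1.4  2.4] gap 0.0258 q [-0.37  0.35  1.31 -0.    1.49  1.3 ]
delta cm [-0.02 -0.11 -0.01] spin -0.0002
in caliper [-0.0396  0.0004] -0.00017293840890027223
```

Request:
{"method": "play_rows", "body": {
  "series": [
    [2,[0,-0.1,0],0],
    [2,[0,-0.1,0],0],
    [2,[0,0.1,0],0],
    [5,[0,0.1,0],0],
    [5,[0,0.1,0],0],
    [5,[0,0.1,0],0],
    [5,[0,5,0],0],
    [5,[0,10,0],0],
    [5,[0,15,-4],0],
    [5,[0,20,-7],0]
  ]
}}

```text
time: 23.8
eef_pos: [0.4383, -0.1627, 0.1364]
orientation: [3.141, 0.0, -1.671]
wrist_force: [0.5, -1.3, 1.3]
finger_gap: 0.0497
```

Request:
{"method": "play_rows", "body": {
  "series": [
    [6.5,[0,10,-5],0],
    [6.5,[0,10,-5],0],
    [6.5,[0,10,-5],0]
  ]
}}

```text
time: 24.1
eef_pos: [0.3393, -0.1535, 0.1902]
orientation: [-3.135, -0.004, -1.672]
wrist_force: [0.1, -0.1, 0.1]
finger_gap: 0.0646
```

```bash
python3 -c "
from sil import *
st(); snap('top','t8'); snap('scene','s8')
for i in range(3): home('t8',i)
crop('t8',290,85,350,145,10,'k3'); crop('t8',350,140,430,240,7,'k4')"
```

```text
t 24.1 p [ 0.3393 -0.1535  0.1902] rpy [-3.1349 -0.0039 -1.6723] F [ 0.1 -0.1  0.1] gap 0.0646 q [-0.58 -0.32  1.77 -0.    1.69  1.1 ]
handle [ 0.6371  0.1623 -0.0199] 2.99 in caliper [-0.0387 -0.0003] dyaw 0.03185877572281072
handle [0.6363 0.1618 0.0038] 3.23 in caliper [-0.0395 -0.0008] dyaw 0.05553895652339582
handle [ 0.6291 -0.0686  0.0136] 1.44 in caliper [-0.0395 -0.0008] dyaw -0.0070698843887531514
handle [ 0.6285 -0.0686  0.0018] 1.53 in caliper [-0.0401 -0.0008] dyaw -0.01884608280834562
handle [ 0.6177 -0.1835 -0.1257] 1.56 in caliper [-0.0395  0.0001] dyaw -0.025360827731606486
handle [ 0.6172 -0.1831 -0.1294] 1.6 in caliper [-0.04    0.0004] dyaw -0.029049030902585773
```

View pics/t8.png

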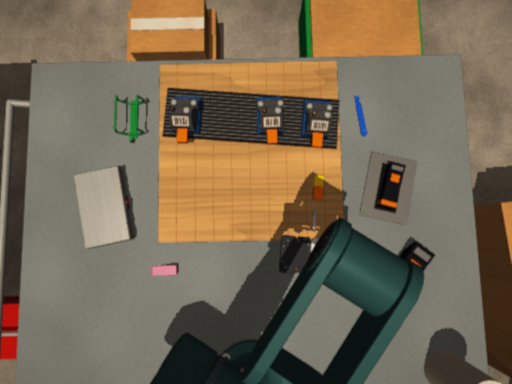

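View pics/k4.png

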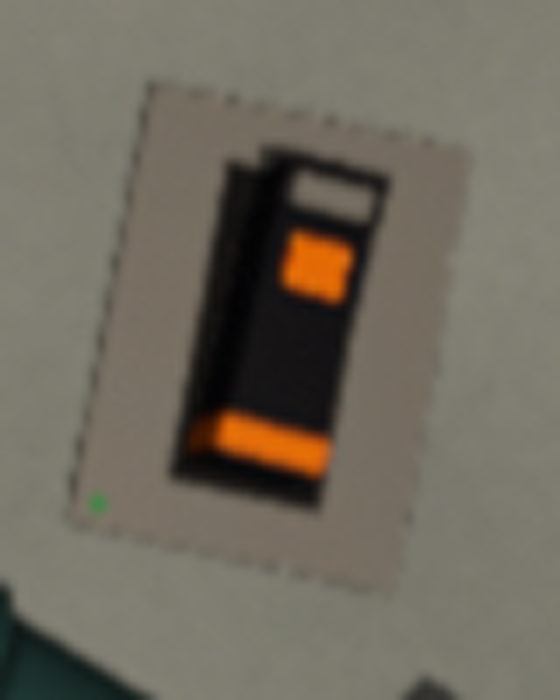

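View pics/k3.png

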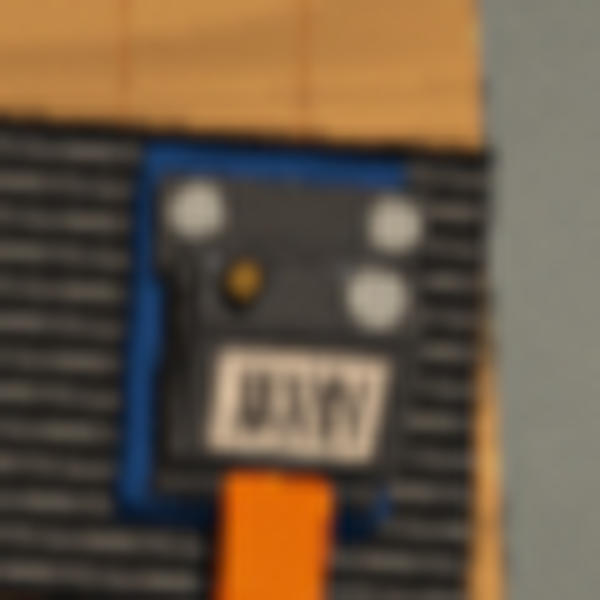

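```bash
cat > scn.py <<'E'
from mv import *
def ctr(tag,tagn='top',zt=.041):
    z=np.load(f'pics/{tag}.npz')
P=[(150,82),(470,150),(400,595),(68,522)]
def px(p,s=7,u=350,v=140): return u+(p[0]+.5)/s-.5, v+(p[1]+.5)/s-.5
if __name__=='__main__':
    W=[ray('top',*px(p),.005) for p in P]; W=np.array(W); print(W, 'pad centre',W.mean(0))
    e1=(W[0]-W[3]); e2=(W[1]-W[2]); e3=W[0]-W[1]; e4=W[3]-W[2]
    print([np.hypot(*e[:2]) for e in(e1,e2,e3,e4)], [np.arctan2(e[1],e[0]) for e in(e1,e2)],[np.arctan2(-e[0],e[1]) for e in(e3,e4)])
    for nm,p in(('plate',(335,196)),('button',(318,266)),('band',(272,443)),('TR',(390,178)),('TL',(262,148)),('BR',(320,510))):
        print(nm,ray('top',*px(p),.041))
    for n,tag in(('top','t8'),('scene','s8')):
        C=cloud(n,np.load(f'pics/{tag}.npz')['d']).reshape(-1,3)
        m=(C[:,0]>.42)&(C[:,0]<.60)&(C[:,1]<-.3)&(C[:,1]>-.47)&(C[:,2]>.03)&(C[:,2]<.06)
        r=cv2.minAreaRect((C[m,:2]*1000).astype(np.float32)); print(tag,m.sum(),r,np.median(C[m,2]))
E
python3 scn.py
```

```text
[[ 0.6006 -0.3468  0.005 ]
 [ 0.5704 -0.4718  0.005 ]
 [ 0.3959 -0.4321  0.005 ]
 [ 0.427  -0.3049  0.005 ]] pad centre [ 0.4985 -0.3889  0.005 ]
[np.float64(0.1786686835218836), np.float64(0.17902155564295313), np.float64(0.12860588702742534), np.float64(0.13097573281019514)] [np.float64(-0.236683824637072), np.float64(-0.2234488215683739)] [np.float64(-0.2370772108917075), np.float64(-0.23964456791586275)]
plate [ 0.5471 -0.403   0.041 ]
button [ 0.5204 -0.3948  0.041 ]
band [ 0.4535 -0.3731  0.041 ]
TR [ 0.5536 -0.4244  0.041 ]
TL [ 0.5663 -0.3764  0.041 ]
BR [ 0.4279 -0.3896  0.041 ]
t8 735 ((501.2225341796875, -388.4291076660156), (41.66144561767578, 122.51642608642578), 73.25326538085938) 0.040544180509421324
s8 833 ((505.94757080078125, -387.3951721191406), (39.60987091064453, 122.92250061035156), 73.37026977539062) 0.039425549014061256
```

```bash
python3 -c "
from mv import *
delta(.5006,-.3859,.085,-np.pi/2-.295)"
```

```text
t 24.2 p [ 0.3407 -0.1537  0.1885] rpy [-3.1362 -0.0025 -1.6722] F [ 0.7  0.1 -0.4] gap 0.0646 q [-0.58 -0.32  1.77  0.    1.69  1.1 ]
delta cm [ 21.46 -18.2   10.5 ] spin 0.1936
```

Request:
{"method": "play_rows", "body": {
  "series": [
    [7,[21.5,-18.2,9],0.194],
    [7,[21.5,-18.2,9],0.194],
    [7,[21.5,-18.2,9],0.194],
    [7,[21.5,-18.2,9],0.194],
    [7,[21.5,-18.2,9],0.194],
    [7,[21.5,-18.2,9],0.194],
    [7,[21.5,-18.2,9],0.194],
    [7,[21.5,-18.2,9],0.194],
    [7,[21.5,-18.2,9],0.194]
  ],
  "newtons": 45
}}

```text
time: 25.1
eef_pos: [0.5004, -0.3844, 0.0961]
orientation: [3.141, 0.001, -1.864]
wrist_force: [0.1, 0.7, -0.3]
finger_gap: 0.0699
```

```bash
python3 -c "
from mv import *
snap('scene','s9'); crop('s9',80,220,220,370,4.5,'k5')
delta(.5006,-.3859,.011,-np.pi/2-.295)"
```

```text
t 25.15 p [ 0.5004 -0.3845  0.0973] rpy [-3.1403 -0.0004 -1.8641] F [0.6 0.1 0.7] gap 0.0702 q [-0.75  0.31  1.33  0.    1.51  1.12]
delta cm [ 0.13 -0.04  8.63] spin 0.0017
```

View pics/k5.png

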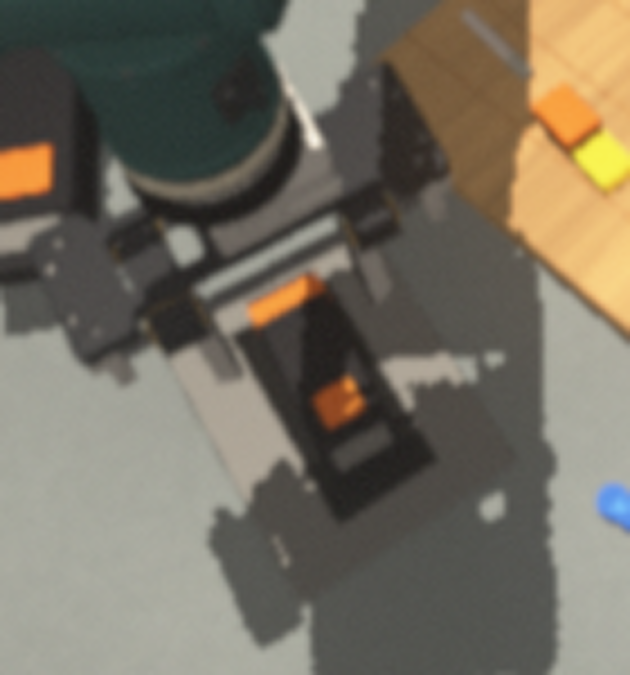

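Request:
{"method": "play_rows", "body": {
  "series": [
    [7,[0.1,0,4.5],0],
    [7,[0.1,0,7],0],
    [7,[0.1,0,8.3],0],
    [7,[0.1,0,8.5],0],
    [3.5,[0.1,0,8.5],0],
    [3.5,[0.1,0,8.5],0],
    [3.5,[0.1,0,8.5],0],
    [3.5,[0.1,0,8.5],0],
    [3.5,[0.1,0,8.5],0],
    [3.5,[0.1,0,8.5],0]
  ]
}}

```text
time: 26.15
eef_pos: [0.5005, -0.3864, 0.0129]
orientation: [-3.14, -0.0, -1.865]
wrist_force: [0.9, 3.5, 4.7]
finger_gap: 0.0396
```

```bash
python3 -c "
from mv import *
st();snap('scene','s10'); crop('s10',80,220,220,370,4.5,'k6');st()"
```

```text
t 26.15 p [ 0.5005 -0.3864  0.0129] rpy [-3.1396 -0.0001 -1.8649] F [0.9 3.5 4.7] gap 0.0396 q [-0.75  0.37  1.42  0.    1.35  1.12]
t 26.2 p [ 0.5005 -0.3864  0.0129] rpy [-3.1396 -0.0002 -1.865 ] F [-0.1  1.2  5.5] gap 0.0393 q [-0.75  0.37  1.42  0.    1.35  1.12]
```

View pics/k6.png

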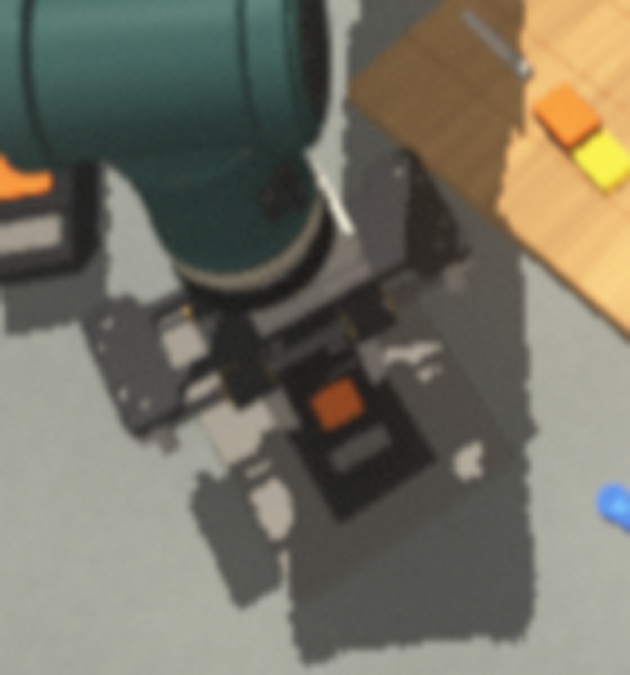

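Request:
{"method": "play_rows", "body": {
  "series": [
    [3.5,[0,0,-1],0],
    [3.5,[0,0,-3],0],
    [3.5,[0,0,-6],0],
    [3.5,[0,0,-10],0],
    [3.5,[0,0,-14],0],
    [3.5,[0,0,-18],0],
    [3.5,[0,0,-20],0],
    [3.5,[0,0,-20],0],
    [3.5,[0,0,-20],0]
  ]
}}

```text
time: 27.1
eef_pos: [0.4993, -0.3861, 0.2104]
orientation: [3.14, 0.0, -1.865]
wrist_force: [-0.2, 0.0, -2.3]
finger_gap: 0.0396
```

```bash
python3 -c "
from mv import *
st();snap('scene','s11'); snap('top','t11');st()
delta(.44,.17,.26,-np.pi/2-.052)"
```

```text
t 27.1 p [ 0.4993 -0.3861  0.2104] rpy [ 3.1401  0.0003 -1.8652] F [-0.2  0.  -2.3] gap 0.0396 q [-0.75  0.27  1.15 -0.    1.72  1.12]
t 27.2 p [ 0.4987 -0.3855  0.2083] rpy [ 3.1367  0.0021 -1.8652] F [ 0.7 -0.7 -2.4] gap 0.0397 q [-0.75  0.27  1.15 -0.    1.72  1.12]
t 27.2 p [ 0.4987 -0.3855  0.2083] rpy [ 3.1367  0.0021 -1.8652] F [ 0.7 -0.7 -2.4] gap 0.0397 q [-0.75  0.27  1.15 -0.    1.72  1.12]
delta cm [-51.47  21.76  -4.96] spin -0.2424
```

View pics/s11.png

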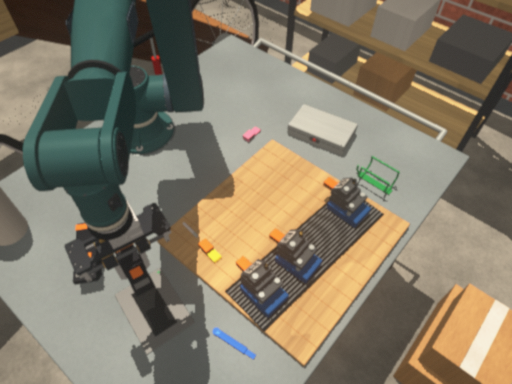

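Request:
{"method": "play_rows", "body": {
  "series": [
    [3.5,[-51.5,21.75,-5],-0.242],
    [3.5,[-51.5,21.75,-5],-0.242],
    [3.5,[-51.5,21.75,-5],-0.242],
    [3.5,[-51.5,21.75,-5],-0.242],
    [3.5,[-51.5,21.75,-5],-0.242],
    [3.5,[-51.5,21.75,-5],-0.242],
    [3.5,[-51.5,21.75,-5],-0.242],
    [3.5,[-51.5,21.75,-5],-0.242],
    [3.5,[-51.5,21.75,-5],-0.242],
    [3.5,[-51.5,21.75,-5],-0.242]
  ]
}}

```text
time: 28.2
eef_pos: [0.4458, 0.1107, 0.2539]
orientation: [3.138, -0.001, -1.623]
wrist_force: [0.7, 0.3, -2.6]
finger_gap: 0.0396
```

```bash
python3 -c "
from ins import *
goto(0,-.1307,.1806)"
```

```text
t 28.2 p [0.4458 0.1107 0.2539] rpy [ 3.1379 -0.0009 -1.6233] F [ 0.7  0.3 -2.6] gap 0.0396 q [ 0.12 -0.12  1.48 -0.    1.79  1.74]
delta cm [-6.4  -9.68  7.29] spin -0.0008
in caliper [-0.2273 -0.0639] -0.0008344433860911216
```

Request:
{"method": "play_rows", "body": {
  "series": [
    [3.5,[-6.4,-5,3],0],
    [3.5,[-6.4,-9.7,7.3],0],
    [3.5,[-6.4,-9.7,7.3],0],
    [3.5,[-6.4,-9.7,7.3],0],
    [3.5,[-6.4,-9.7,7.3],0],
    [3.5,[-6.4,-9.7,7.3],0],
    [3.5,[-6.4,-9.7,7.3],0]
  ]
}}

```text
time: 28.9
eef_pos: [0.5474, 0.1675, 0.1851]
orientation: [-3.139, 0.001, -1.624]
wrist_force: [-0.3, -0.5, -2.2]
finger_gap: 0.0395
```

```bash
python3 -c "
from ins import *
snap('scene','s12'); snap('top','t12'); goto(0,-.1307,.1806)
crop('s12',250,80,400,230,5,'k7')
C=cloud('scene',np.load('pics/s12.npz')['d']).reshape(-1,3); q=cp[0]
L=(C-[q[0]+.0004,q[1]+.0021,.0])@Rz(q[2])
m=(L[:,0]>-.12)&(L[:,0]<-.06)&(abs(L[:,1])<.03)&(L[:,2]>.15)&(L[:,2]<.24)
for x in np.arange(-.12,-.06,.01):
  k=m&(L[:,0]>=x)&(L[:,0]<x+.01); print(round(x,3),k.sum(),np.median(L[k],axis=0) if k.any() else '')"
```

```text
t 29.0 p [0.5475 0.1675 0.1851] rpy [-3.1383  0.0007 -1.6235] F [ 0.2  0.6 -2.2] gap 0.0398 q [ 0.2   0.14  1.35 -0.    1.65  1.82]
delta cm [-0.18  0.2   0.45] spin -0.001
in caliper [-0.1287 -0.0019] -0.0009768198729679933
-0.12 107 [-0.1175 -0.0158  0.2114]
-0.11 67 [-0.105  -0.0164  0.2105]
-0.1 80 [-0.0955 -0.0164  0.2103]
-0.09 68 [-0.0847 -0.0181  0.2097]
-0.08 66 [-0.0749 -0.0134  0.211 ]
-0.07 56 [-0.0651 -0.0069  0.2092]
```

View pics/k7.png

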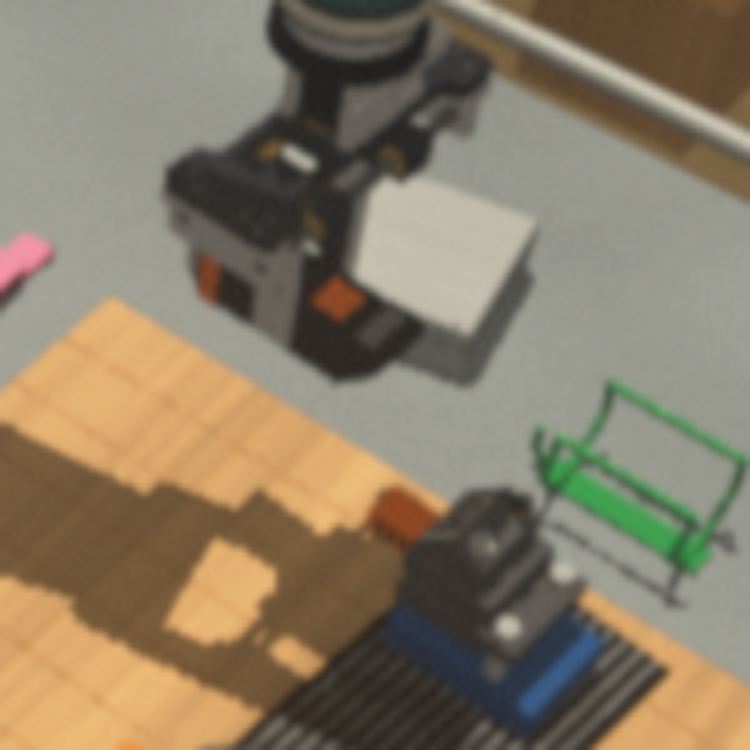

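Request:
{"method": "play_rows", "body": {
  "series": [
    [3.5,[-0.18,0.2,0.4],0],
    [3.5,[-0.18,0.2,0.4],0],
    [3.5,[-0.18,0.2,0.4],0],
    [3.5,[-0.18,0.2,0.4],0],
    [3.5,[-0.18,0.2,0.4],0],
    [3.5,[-0.18,0.2,0.4],0],
    [3.5,[-0.18,0.2,0.4],0],
    [3.5,[-0.18,0.2,0.4],0],
    [3.5,[-0.18,0.2,0.4],0],
    [3.5,[-0.18,0.2,0.4],0]
  ]
}}

```text
time: 30.0
eef_pos: [0.5456, 0.1698, 0.179]
orientation: [-3.142, -0.0, -1.623]
wrist_force: [-0.0, 0.6, -2.7]
finger_gap: 0.0398
```

```bash
python3 -c "
from ins import *
goto(0,-.1307,.1812)"
```

```text
t 30.0 p [0.5456 0.1698 0.179 ] rpy [-3.1416 -0.0001 -1.623 ] F [-0.   0.6 -2.7] gap 0.0398 q [ 0.2   0.14  1.36 -0.    1.64  1.83]
delta cm [ 0.03  0.   -0.22] spin -0.0005
in caliper [-0.1307  0.0003] -0.00047928876944197674
```

Request:
{"method": "play_rows", "body": {
  "series": [
    [3.5,[0,0,-0.2],0],
    [3.5,[0,0,-0.2],0],
    [3.5,[0,0,-0.2],0],
    [3.5,[0,0,-0.2],0],
    [3.5,[0,0,-0.2],0],
    [3.5,[0,0,-0.2],0],
    [3.5,[0,0,-0.2],0],
    [3.5,[0,0,-0.2],0],
    [3.5,[0,0,-0.2],0],
    [3.5,[0,0,-0.2],0]
  ]
}}

```text
time: 31.0
eef_pos: [0.5456, 0.1698, 0.181]
orientation: [3.142, -0.0, -1.623]
wrist_force: [-0.1, 1.4, -2.0]
finger_gap: 0.0398
```

Request:
{"method": "play_rows", "body": {
  "series": [
    [3.5,[0,0,0],0],
    [3.5,[0,0,0],0],
    [3.5,[0,0,0],0],
    [3.5,[0,0,0],0],
    [3.5,[0,0,0],0],
    [3.5,[0,0,0],0],
    [3.5,[0,0,0],0],
    [3.5,[0,0,0],0],
    [3.5,[0,0,0],0],
    [3.5,[0,0,0],0]
  ]
}}

```text
time: 32.0
eef_pos: [0.5456, 0.1698, 0.181]
orientation: [-3.142, -0.0, -1.623]
wrist_force: [0.5, -0.2, -1.8]
finger_gap: 0.0394
```

Request:
{"method": "play_rows", "body": {
  "series": [
    [3.5,[0,0,0],0],
    [3.5,[0,0,0],0],
    [3.5,[0,0,0],0],
    [3.5,[0,0,0],0],
    [3.5,[0,0,0],0],
    [3.5,[0,0,0],0],
    [3.5,[0,0,0],0],
    [3.5,[0,0,0],0],
    [3.5,[0,0,0],0],
    [3.5,[0,0,0],0]
  ]
}}

```text
time: 33.0
eef_pos: [0.5456, 0.1698, 0.181]
orientation: [3.142, -0.0, -1.623]
wrist_force: [0.1, 0.2, -2.8]
finger_gap: 0.0397
```

```bash
cat > lev.py <<'E'
from ins import *
def lev(tag,i):
    C=cloud('scene',np.load(f'pics/{tag}.npz')['d']).reshape(-1,3); q=cp[i]
    L=(C-[q[0]+.0004,q[1]+.0021,.0])@Rz(q[2])
    m=(L[:,0]>-.13)&(L[:,0]<-.05)&(abs(L[:,1])<.03)&(L[:,2]>.18)&(L[:,2]<.24)
    p=L[m]; print('nose x',np.percentile(p[:,0],[99]),'y',np.percentile(p[:,1],[2,98]))
    t=p[(p[:,2]>np.median(p[:,2])-.012)&(p[:,0]>-.115)]
    for _ in range(4):
        A=np.c_[t,np.ones(len(t))][:,[0,1,3]]; x=np.linalg.lstsq(A,t[:,2],rcond=None)[0]; r=t[:,2]-A@x; t=t[abs(r)<max(.003,2*r.std())]
    print('slopes x,y',x[:2],'top z at x=-.09',x@[-.09,0,1],len(t))
E
python3 -c "
from lev import *
goto(0,-.1307,.1812); snap('scene','s13'); lev('s13',0); lev('s12',0)"
```

```text
t 33.0 p [0.5456 0.1698 0.181 ] rpy [ 3.1416 -0.0001 -1.623 ] F [ 0.1  0.2 -2.8] gap 0.0397 q [ 0.2   0.14  1.36 -0.    1.64  1.83]
delta cm [ 0.03 -0.   -0.02] spin -0.0005
in caliper [-0.1307  0.0003] -0.00045042753298235594
nose x [-0.0657] y [-0.0265  0.0266]
slopes x,y [-0.0378  0.0496] top z at x=-.09 0.2073865244492193 227
nose x [-0.0639] y [-0.0274  0.0244]
slopes x,y [-0.0216  0.0291] top z at x=-.09 0.2117985023740907 239
```

Request:
{"method": "play_rows", "body": {
  "series": [
    [3.5,[0,0,0],0],
    [3.5,[0,0,0],0],
    [3.5,[0,0,0],0],
    [3.5,[0,0,0],0],
    [3.5,[0,0,0],0],
    [3.5,[0,0,0],0],
    [3.5,[0,4,-3],0],
    [3.5,[0,6,-6],0],
    [3.5,[0,6,-6],0]
  ]
}}

```text
time: 33.95
eef_pos: [0.4862, 0.1738, 0.2469]
orientation: [-3.132, 0.003, -1.622]
wrist_force: [0.3, -0.7, -1.2]
finger_gap: 0.0398
```

```bash
python3 -c "
from lev import *
goto(1,-.1307,.181,.0006)"
```

```text
t 33.95 p [0.4862 0.1738 0.2469] rpy [-3.1321  0.003  -1.6218] F [ 0.3 -0.7 -1.2] gap 0.0398 q [ 0.23 -0.    1.38  0.    1.75  1.86]
delta cm [23.8  -6.36  6.58] spin -0.0716
in caliper [-0.1778  0.2424] -0.07163935491766352
```

Request:
{"method": "play_rows", "body": {
  "series": [
    [3.5,[23.8,-3,1],-0.072],
    [3.5,[23.8,-3,1],-0.072],
    [3.5,[23.8,-3,1],-0.072],
    [3.5,[23.8,-3,1],-0.072],
    [3.5,[23.8,-3,1],-0.072],
    [3.5,[23.8,-6.3,6.5],-0.072],
    [3.5,[23.8,-6.3,6.5],-0.072],
    [3.5,[23.8,-6.3,6.5],-0.072],
    [3.5,[23.8,-6.3,6.5],-0.072],
    [3.5,[23.8,-6.3,6.5],-0.072]
  ]
}}

```text
time: 34.95
eef_pos: [0.5367, -0.0674, 0.1779]
orientation: [-3.139, -0.001, -1.55]
wrist_force: [-0.4, 0.1, -1.7]
finger_gap: 0.0397
```

Request:
{"method": "play_rows", "body": {
  "series": [
    [3.5,[0,0,0],0],
    [3.5,[0,0,0],0],
    [3.5,[0,0,0],0],
    [3.5,[0,0,0],0]
  ]
}}

```text
time: 35.35
eef_pos: [0.5362, -0.0679, 0.1765]
orientation: [-3.141, -0.0, -1.551]
wrist_force: [-0.3, -0.4, -1.7]
finger_gap: 0.0398
```

```bash
python3 -c "
from lev import *
goto(1,-.1307,.181,.0006); snap('scene','s14'); lev('s14',1)
crop('s14',180,100,350,280,4,'k8')"
```

```text
t 35.35 p [ 0.5362 -0.0679  0.1765] rpy [-3.1409 -0.0003 -1.5508] F [-0.3 -0.4 -1.7] gap 0.0398 q [-0.23  0.07  1.44 -0.    1.62  1.32]
delta cm [-0.09 -0.21 -0.45] spin -0.0007
in caliper [-0.1328 -0.0003] -0.0006528159585703977
nose x [-0.0674] y [-0.0273  0.0263]
slopes x,y [-0.04    0.0364] top z at x=-.09 0.20319873278008155 266
```

View pics/k8.png

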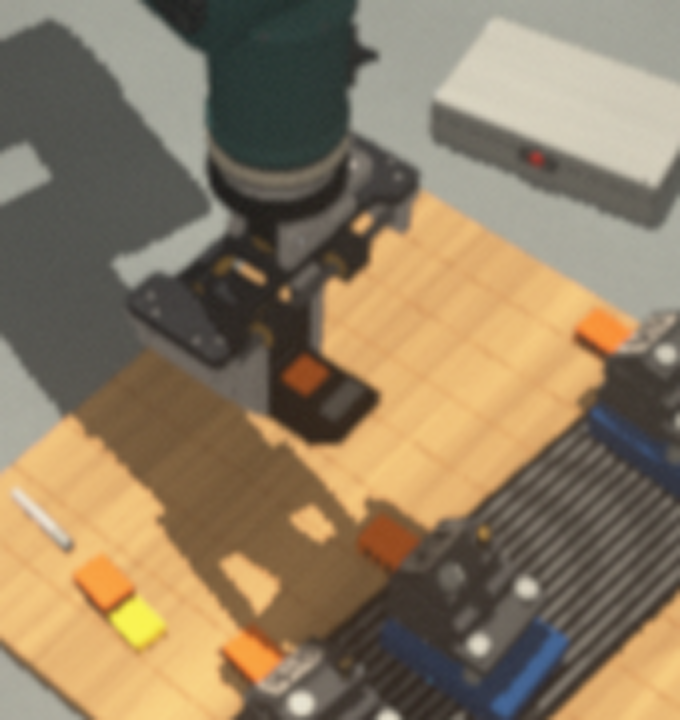

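Scanner still level in the grip; correct and hold.

Request:
{"method": "play_rows", "body": {
  "series": [
    [3.5,[-0.08,-0.2,-0.43],0],
    [3.5,[-0.08,-0.2,-0.43],0],
    [3.5,[-0.08,-0.2,-0.43],0],
    [3.5,[-0.08,-0.2,-0.43],0],
    [3.5,[-0.08,-0.2,-0.43],0],
    [3.5,[-0.08,-0.2,-0.43],0],
    [3.5,[-0.08,-0.2,-0.43],0],
    [3.5,[-0.08,-0.2,-0.43],0],
    [3.5,[-0.08,-0.2,-0.43],0],
    [3.5,[-0.08,-0.2,-0.43],0]
  ]
}}

```text
time: 36.4
eef_pos: [0.5382, -0.0672, 0.1804]
orientation: [3.142, -0.0, -1.551]
wrist_force: [0.1, -0.1, -2.4]
finger_gap: 0.0398
```

Request:
{"method": "play_rows", "body": {
  "series": [
    [3.5,[0,0,0],0],
    [3.5,[0,0,0],0],
    [3.5,[0,0,0],0],
    [3.5,[0,0,0],0],
    [3.5,[0,0,0],0],
    [3.5,[0,0,0],0],
    [3.5,[0,0,0],0],
    [3.5,[0,0,0],0],
    [3.5,[0,0,0],0],
    [3.5,[0,0,0],0]
  ]
}}

```text
time: 37.4
eef_pos: [0.5382, -0.0672, 0.1804]
orientation: [-3.142, -0.0, -1.551]
wrist_force: [-0.6, 0.2, -2.4]
finger_gap: 0.04
```

Request:
{"method": "play_rows", "body": {
  "series": [
    [3.5,[0,0,0],0],
    [3.5,[0,0,0],0],
    [3.5,[0,0,0],0],
    [3.5,[0,0,0],0],
    [3.5,[0,0,0],0],
    [3.5,[0,0,0],0],
    [3.5,[0,0,0],0],
    [3.5,[0,0,0],0],
    [3.5,[0,0,0],0],
    [3.5,[0,0,0],0]
  ]
}}

```text
time: 38.4
eef_pos: [0.5382, -0.0672, 0.1804]
orientation: [-3.142, -0.0, -1.551]
wrist_force: [-0.7, -0.8, -2.3]
finger_gap: 0.0397
```

```bash
python3 -c "
from lev import *
goto(1,-.1307,.181,.0006); snap('scene','s15'); lev('s15',1)
"
```

```text
t 38.4 p [ 0.5382 -0.0672  0.1804] rpy [-3.1416 -0.0001 -1.551 ] F [-0.7 -0.8 -2.3] gap 0.0397 q [-0.23  0.08  1.43 -0.    1.63  1.32]
delta cm [-0.03 -0.01 -0.06] spin -0.0009
in caliper [-0.1308  0.0003] -0.0008894613438648405
nose x [-0.0654] y [-0.0272  0.0261]
slopes x,y [-0.0186  0.0186] top z at x=-.09 0.20699705646288674 283
```

Request:
{"method": "play_rows", "body": {
  "series": [
    [3.5,[0,0,0],0],
    [3.5,[0,0,0],0],
    [3.5,[0,0,0],0],
    [3.5,[0,0,0],0],
    [3.5,[0,0,0],0],
    [3.5,[0,0,0],0],
    [3.5,[0,4,-3],0],
    [3.5,[0,6,-6],0],
    [3.5,[0,6,-6],0]
  ]
}}

```text
time: 39.35
eef_pos: [0.4789, -0.0689, 0.2459]
orientation: [-3.132, -0.003, -1.552]
wrist_force: [-0.0, 0.3, -1.0]
finger_gap: 0.0398
```

```bash
python3 -c "
from lev import *
goto(2,-.1307,.181,.0006)
"
```

```text
t 39.35 p [ 0.4789 -0.0689  0.2459] rpy [-3.1322 -0.0029 -1.5516] F [-0.   0.3 -1. ] gap 0.0398 q [-0.26 -0.07  1.45 -0.    1.75  1.29]
delta cm [10.35 -4.6   6.56] spin 0.1195
in caliper [-0.1893  0.098 ] 0.11954136257263574
```

Request:
{"method": "play_rows", "body": {
  "series": [
    [3.5,[10.4,-2,1],0.12],
    [3.5,[10.4,-2,1],0.12],
    [3.5,[10.4,-2,1],0.12],
    [3.5,[10.4,-4.8,6.1],0.12],
    [3.5,[10.4,-4.8,6.1],0.12],
    [3.5,[10.4,-4.8,6.1],0.12],
    [3.5,[10.4,-4.8,6.1],0.12],
    [3.5,[10.4,-4.8,6.1],0.12],
    [3.5,[10.4,-4.8,6.1],0.12],
    [3.5,[10.4,-4.8,6.1],0.12]
  ]
}}

```text
time: 40.35
eef_pos: [0.5285, -0.1715, 0.1809]
orientation: [-3.139, -0.001, -1.671]
wrist_force: [-0.2, -0.6, -2.1]
finger_gap: 0.04
```

Request:
{"method": "play_rows", "body": {
  "series": [
    [3.5,[0,0,0],0],
    [3.5,[0,0,0],0],
    [3.5,[0,0,0],0],
    [3.5,[0,0,0],0]
  ]
}}

```text
time: 40.75
eef_pos: [0.5282, -0.1714, 0.1793]
orientation: [3.141, -0.0, -1.671]
wrist_force: [0.1, -0.4, -2.7]
finger_gap: 0.0397
```

```bash
python3 -c "
from lev import *
goto(2,-.1307,.181,.0006); snap('scene','s16'); lev('s16',2)
"
```

```text
t 40.75 p [ 0.5282 -0.1714  0.1793] rpy [ 3.1415 -0.0001 -1.671 ] F [ 0.1 -0.4 -2.7] gap 0.0397 q [-0.42  0.11  1.4  -0.    1.63  1.26]
delta cm [ 0.04  0.08 -0.17] spin 0.0001
in caliper [-0.1299  0.001 ] 0.00010464802644453985
nose x [-0.0644] y [-0.0274  0.0274]
slopes x,y [-0.0318  0.0221] top z at x=-.09 0.20617492017748357 330
```

Request:
{"method": "play_rows", "body": {
  "series": [
    [3.5,[0.04,0.08,-0.15],0],
    [3.5,[0.04,0.08,-0.15],0],
    [3.5,[0.04,0.08,-0.15],0],
    [3.5,[0.04,0.08,-0.15],0],
    [3.5,[0.04,0.08,-0.15],0],
    [3.5,[0.04,0.08,-0.15],0],
    [3.5,[0.04,0.08,-0.15],0],
    [3.5,[0.04,0.08,-0.15],0],
    [3.5,[0.04,0.08,-0.15],0],
    [3.5,[0.04,0.08,-0.15],0]
  ]
}}

```text
time: 41.8
eef_pos: [0.5274, -0.1717, 0.1809]
orientation: [-3.142, -0.0, -1.671]
wrist_force: [0.1, 0.6, -1.5]
finger_gap: 0.0393
```

Request:
{"method": "play_rows", "body": {
  "series": [
    [3.5,[0,0,0],0],
    [3.5,[0,0,0],0],
    [3.5,[0,0,0],0],
    [3.5,[0,0,0],0],
    [3.5,[0,0,0],0],
    [3.5,[0,0,0],0],
    [3.5,[0,0,0],0],
    [3.5,[0,0,0],0],
    [3.5,[0,0,0],0],
    [3.5,[0,0,0],0]
  ]
}}

```text
time: 42.8
eef_pos: [0.5274, -0.1718, 0.1809]
orientation: [-3.141, -0.0, -1.671]
wrist_force: [0.8, -0.2, -1.3]
finger_gap: 0.0394
```

Request:
{"method": "play_rows", "body": {
  "series": [
    [3.5,[0,0,0],0],
    [3.5,[0,0,0],0],
    [3.5,[0,0,0],0],
    [3.5,[0,0,0],0],
    [3.5,[0,0,0],0],
    [3.5,[0,0,0],0],
    [3.5,[0,0,0],0],
    [3.5,[0,0,0],0],
    [3.5,[0,0,0],0],
    [3.5,[0,0,0],0]
  ]
}}

```text
time: 43.8
eef_pos: [0.5274, -0.1717, 0.1809]
orientation: [-3.142, -0.0, -1.671]
wrist_force: [-0.2, -0.3, -1.6]
finger_gap: 0.0396
```

```bash
python3 -c "
from lev import *
goto(2,-.1307,.181,.0006); snap('scene','s17'); lev('s17',2)
crop('s17',150,120,320,300,4,'k9')"
```

```text
t 43.8 p [ 0.5274 -0.1717  0.1809] rpy [-3.1416 -0.     -1.671 ] F [-0.2 -0.3 -1.6] gap 0.0396 q [-0.42  0.1   1.4  -0.    1.64  1.25]
delta cm [ 0.    0.   -0.01] spin 0.0002
in caliper [-0.1307  0.0006] 0.0001822458171189395
nose x [-0.0652] y [-0.0279  0.0271]
slopes x,y [-0.0337  0.0052] top z at x=-.09 0.20758284255878254 328
```

View pics/k9.png

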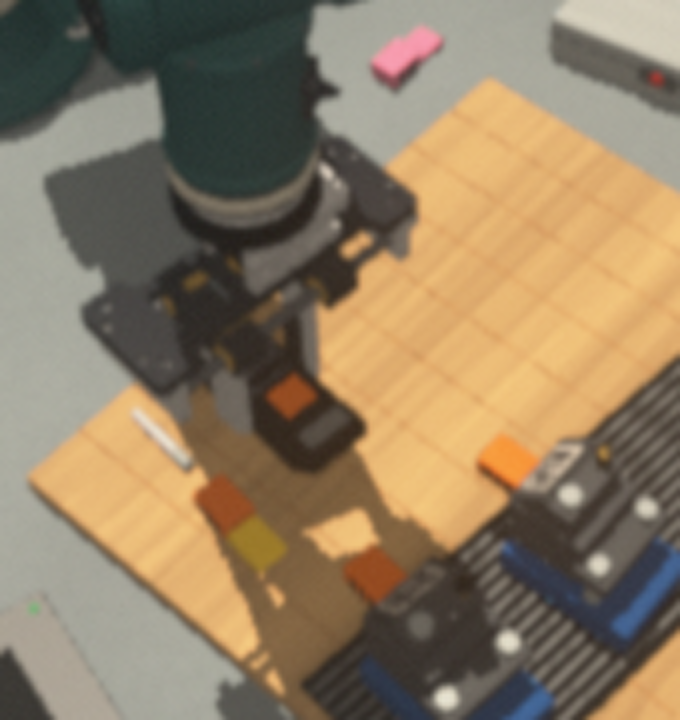

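Request:
{"method": "play_rows", "body": {
  "series": [
    [3.5,[0,0,0],0],
    [3.5,[0,0,0],0],
    [3.5,[0,0,0],0],
    [3.5,[0,0,0],0],
    [3.5,[0,0,0],0],
    [3.5,[0,0,0],0],
    [3.5,[0,4,-3],0],
    [3.5,[0,6,-4],0],
    [3.5,[0,6,-4],0]
  ]
}}

```text
time: 44.75
eef_pos: [0.4673, -0.1661, 0.2238]
orientation: [-3.137, -0.002, -1.672]
wrist_force: [0.6, 0.5, -1.4]
finger_gap: 0.0397
```

```bash
python3 -c "
from lev import *
delta(.499,-.3865,.06,-1.805)
snap('top','t18'); crop('t18',350,140,430,240,7,'k10')"
```

```text
t 44.75 p [ 0.4673 -0.1661  0.2238] rpy [-3.137  -0.0021 -1.6719] F [ 0.6  0.5 -1.4] gap 0.0397 q [-0.46 -0.04  1.47 -0.    1.71  1.22]
delta cm [21.57 -5.3  16.45] spin 0.1331
```

View pics/k10.png

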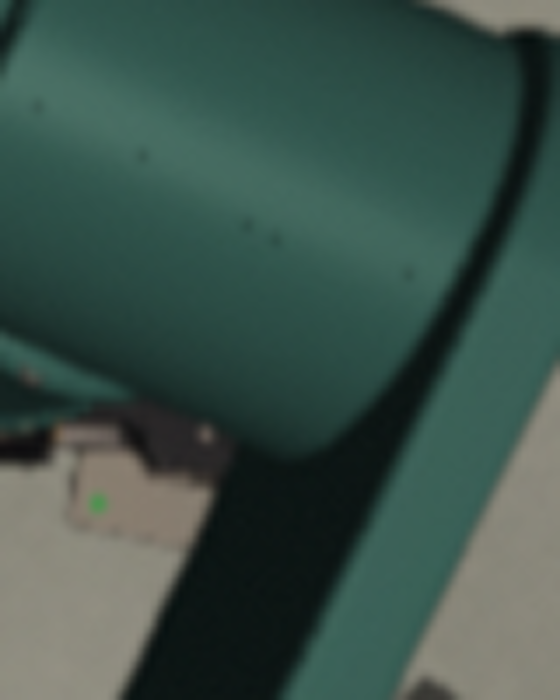

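Request:
{"method": "play_rows", "body": {
  "series": [
    [3.5,[21.6,-5.3,3],0.133],
    [3.5,[21.6,-5.3,3],0.133],
    [3.5,[21.6,-5.3,3],0.133],
    [3.5,[21.6,-5.3,3],0.133],
    [3.5,[21.6,-5.3,3],0.133],
    [3.5,[21.6,-5.3,14],0.133],
    [3.5,[21.6,-5.3,14],0.133],
    [3.5,[21.6,-5.3,14],0.133],
    [3.5,[21.6,-5.3,14],0.133],
    [3.5,[21.6,-5.3,14],0.133]
  ]
}}

```text
time: 45.8
eef_pos: [0.5003, -0.3868, 0.0831]
orientation: [-3.138, -0.002, -1.804]
wrist_force: [-0.7, -0.4, -0.8]
finger_gap: 0.0395
```

Request:
{"method": "play_rows", "body": {
  "series": [
    [3.5,[0,0,0],0],
    [3.5,[0,0,0],0],
    [3.5,[0,0,0],0],
    [3.5,[0,0,0],0]
  ]
}}

```text
time: 46.2
eef_pos: [0.4992, -0.3863, 0.0821]
orientation: [-3.14, -0.001, -1.804]
wrist_force: [-0.6, -0.5, -2.0]
finger_gap: 0.0394
```

```bash
python3 -c "
from lev import *
delta(.499,-.3865,.0145,-1.805)
snap('scene','s19'); crop('s19',80,220,220,370,4.5,'k11')"
```

```text
t 46.2 p [ 0.4992 -0.3863  0.0821] rpy [-3.1399 -0.001  -1.8039] F [-0.6 -0.5 -2. ] gap 0.0394 q [-0.75  0.32  1.35 -0.    1.48  1.06]
delta cm [0.02 0.03 6.76] spin 0.0011
```

View pics/k11.png

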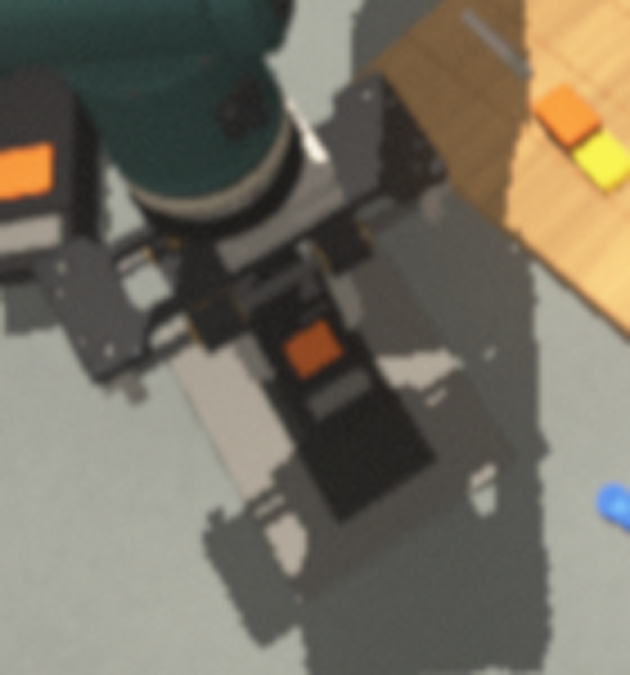

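Aligned over the pad's black middle. Lower gently.

Request:
{"method": "play_rows", "body": {
  "series": [
    [3.5,[0,0,4],0],
    [3.5,[0,0,6],0],
    [3.5,[0,0,6.5],0],
    [3.5,[0,0,6.6],0],
    [3.5,[0,0,6.7],0],
    [3.5,[0,0,6.7],0],
    [3.5,[0,0,6.7],0]
  ]
}}

```text
time: 46.95
eef_pos: [0.4995, -0.3866, 0.0151]
orientation: [-3.14, -0.001, -1.804]
wrist_force: [0.4, 0.5, -2.6]
finger_gap: 0.0396
```

```bash
python3 -c "
from lev import *
delta(.499,-.3865,.0135,-1.805)"
```

```text
t 46.95 p [ 0.4995 -0.3866  0.0151] rpy [-3.1396 -0.0012 -1.804 ] F [ 0.4  0.5 -2.6] gap 0.0396 q [-0.75  0.37  1.42 -0.    1.35  1.06]
delta cm [0.01 0.05 0.16] spin 0.001
```

Request:
{"method": "play_rows", "body": {
  "series": [
    [3.5,[0,0,0.1],0],
    [3.5,[0,0,0.15],0],
    [3.5,[0,0,0.2],0],
    [3.5,[0,0,0.2],0],
    [3.5,[0,0,0.2],0]
  ]
}}

```text
time: 47.45
eef_pos: [0.499, -0.3862, 0.0129]
orientation: [-3.141, -0.001, -1.804]
wrist_force: [-1.4, 0.8, 4.5]
finger_gap: 0.0396
```

Contact (weight carried, +). Release, rise, and back away.

Request:
{"method": "play_rows", "body": {
  "series": [
    [7,[0,0,0],0],
    [7,[0,0,0],0],
    [7,[0,0,0],0],
    [7,[0,0,0],0],
    [7,[0,0,-3],0],
    [7,[0,0,-8],0],
    [7,[0,0,-13],0],
    [7,[0,0,-18],0],
    [7,[0,0,-18],0]
  ]
}}

```text
time: 48.35
eef_pos: [0.502, -0.3888, 0.2025]
orientation: [-3.126, -0.009, -1.804]
wrist_force: [0.9, -0.7, 1.8]
finger_gap: 0.0698
```

```bash
python3 -c "
from lev import *
delta(.40,-.10,.26,-1.6)"
```

```text
t 48.35 p [ 0.502  -0.3888  0.2025] rpy [-3.1257 -0.009  -1.804 ] F [ 0.9 -0.7  1.8] gap 0.0698 q [-0.75  0.26  1.17 -0.    1.69  1.06]
delta cm [-25.69  16.5   -6.24] spin -0.204
```

Request:
{"method": "play_rows", "body": {
  "series": [
    [7,[-25.7,16.5,-6],-0.2],
    [7,[-25.7,16.5,-6],-0.2],
    [7,[-25.7,16.5,-6],-0.2],
    [7,[-25.7,16.5,-6],-0.2],
    [7,[-25.7,16.5,-6],-0.2],
    [7,[-25.7,16.5,-6],-0.2],
    [7,[-25.7,16.5,-6],-0.2],
    [7,[-25.7,16.5,-6],-0.2],
    [7,[-25.7,16.5,-6],-0.2]
  ]
}}

```text
time: 49.25
eef_pos: [0.3979, -0.0985, 0.2512]
orientation: [3.141, -0.001, -1.604]
wrist_force: [-0.3, -0.0, -0.8]
finger_gap: 0.0701
```

```bash
python3 -c "
from sil import *
snap('top','t20'); snap('scene','s20')
for i in range(3): home('t20',i)
for n,tag in(('top','t20'),('scene','s20')):
    C=cloud(n,np.load(f'pics/{tag}.npz')['d']).reshape(-1,3)
    m=(C[:,0]>.42)&(C[:,0]<.60)&(C[:,1]<-.3)&(C[:,1]>-.47)&(C[:,2]>.03)&(C[:,2]<.06)
    r=cv2.minAreaRect((C[m,:2]*1000).astype(np.float32)); print(tag,m.sum(),r,np.median(C[m,2]))
crop('t20',350,140,430,240,6,'a1');crop('s20',100,260,200,360,6,'a2')
cv2.imwrite('pics/a.png',np.hstack([cv2.imread('pics/a1.png'),cv2.resize(cv2.imread('pics/a2.png'),(300,600)) if 0 else cv2.imread('pics/a2.png')])[:,:])
cv2.imwrite('pics/a.png',cv2.resize(cv2.imread('pics/a.png'),None,fx=.72,fy=.72))"
```

```text
handle [ 0.6369  0.1624 -0.0234] 3.07 in caliper [-0.0388 -0.0002] dyaw 0.028280782631268105
handle [ 0.6366  0.1621 -0.0357] 3.21 in caliper [-0.0392 -0.0006] dyaw 0.016030594939557614
handle [ 0.6291 -0.0685  0.0258] 1.58 in caliper [-0.0395 -0.0007] dyaw 0.005119755738950044
handle [ 0.6284 -0.0684  0.0103] 1.66 in caliper [-0.0401 -0.0006] dyaw -0.010402220249399375
handle [ 0.6177 -0.1835 -0.1257] 1.56 in caliper [-0.0395  0.0001] dyaw -0.025360827731606486
handle [ 0.6172 -0.1831 -0.1294] 1.6 in caliper [-0.04    0.0004] dyaw -0.029049030902585773
t20 695 ((518.933837890625, -369.44171142578125), (41.57783126831055, 120.26313018798828), 78.2212142944336) 0.04057293384071392
s20 831 ((522.8037109375, -368.607421875), (40.50225067138672, 123.38534545898438), 78.27581787109375) 0.03952131032898565
```

View pics/a.png

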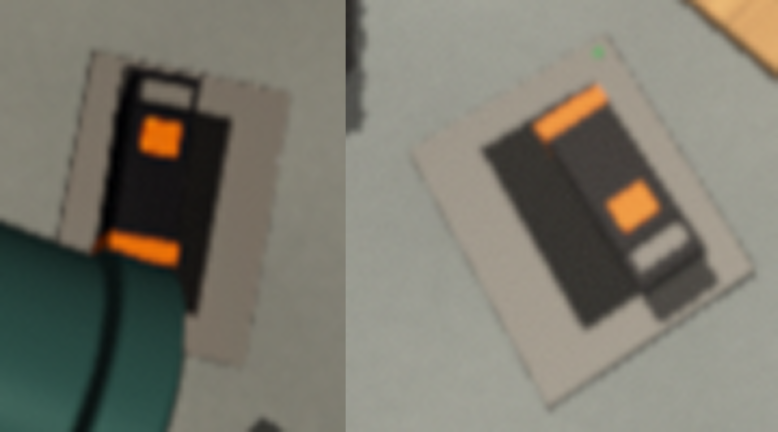

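View pics/t20.png

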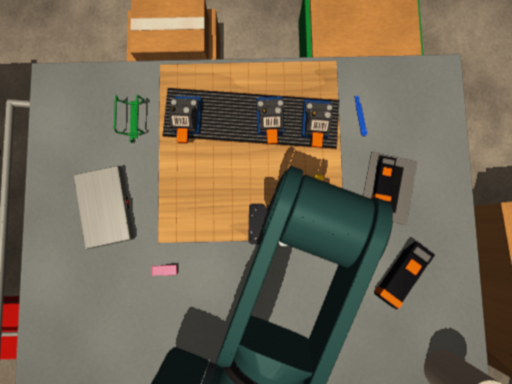

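View pics/s20.png

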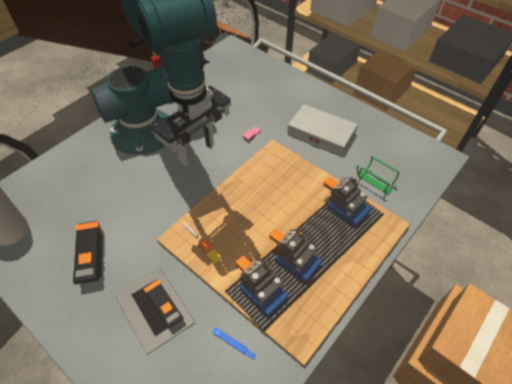

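```bash
python3 -c "
from lev import *
delta(.5174,-.3677,.10,-1.776)"
```

```text
t 49.35 p [ 0.3979 -0.0989  0.2508] rpy [ 3.1398  0.0001 -1.6057] F [-0.2  1.4  0.2] gap 0.0699 q [-0.38 -0.23  1.58 -0.    1.79  1.22]
delta cm [ 26.44 -12.91  15.06] spin 0.1703
```

Request:
{"method": "play_rows", "body": {
  "series": [
    [7,[26.4,-12.9,9],0.17],
    [7,[26.4,-12.9,9],0.17],
    [7,[26.4,-12.9,9],0.17],
    [7,[26.4,-12.9,9],0.17],
    [7,[26.4,-12.9,9],0.17],
    [7,[26.4,-12.9,9],0.17],
    [7,[26.4,-12.9,14],0.17],
    [7,[26.4,-12.9,14],0.17],
    [7,[26.4,-12.9,14],0.17],
    [7,[26.4,-12.9,14],0.17]
  ]
}}

```text
time: 50.35
eef_pos: [0.5184, -0.3663, 0.1139]
orientation: [-3.139, -0.001, -1.774]
wrist_force: [-1.0, 1.8, 0.8]
finger_gap: 0.0698
```

```bash
python3 -c "
from lev import *
snap('scene','s21'); crop('s21',80,220,220,370,4.5,'k12')
delta(.5174,-.3677,.0129,-1.776)"
```

```text
t 50.4 p [ 0.5188 -0.3664  0.1151] rpy [-3.1375 -0.0022 -1.7736] F [ 0.8 -0.   0.4] gap 0.07 q [-0.7   0.3   1.3   0.    1.54  1.07]
delta cm [ 0.13  0.15 10.21] spin 0.0024
```

View pics/k12.png

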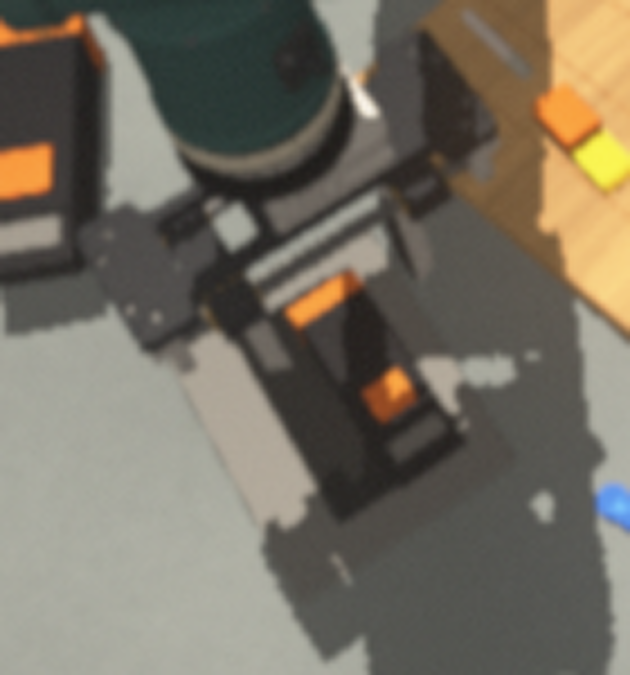

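Request:
{"method": "play_rows", "body": {
  "series": [
    [7,[0.1,0.1,5],0],
    [7,[0.1,0.1,8],0],
    [7,[0.1,0.1,9.5],0],
    [7,[0.1,0.1,9.9],0],
    [7,[0.1,0.1,9.9],0],
    [3.5,[0.1,0.1,9.9],0],
    [3.5,[0.1,0.1,9.9],0],
    [3.5,[0.1,0.1,9.9],0],
    [3.5,[0.1,0.1,9.9],0],
    [3.5,[0.1,0.1,9.9],0]
  ]
}}

```text
time: 51.4
eef_pos: [0.517, -0.3669, 0.0136]
orientation: [-3.141, -0.0, -1.774]
wrist_force: [-0.1, 0.3, 2.0]
finger_gap: 0.0397
```

Request:
{"method": "play_rows", "body": {
  "series": [
    [3.5,[0,0,0],0],
    [3.5,[0,0,0],0],
    [3.5,[0,0,0],0]
  ]
}}

```text
time: 51.7
eef_pos: [0.517, -0.3669, 0.0136]
orientation: [-3.141, -0.0, -1.774]
wrist_force: [-0.1, 0.8, 4.6]
finger_gap: 0.0398
```

```bash
python3 -c "
from lev import *
delta(.499,-.3865,.0279,-1.805)"
```

```text
t 51.7 p [ 0.517  -0.3669  0.0136] rpy [-3.1406 -0.0004 -1.774 ] F [-0.1  0.8  4.6] gap 0.0398 q [-0.71  0.38  1.41  0.    1.35  1.07]
delta cm [ 2.28  1.37 -1.43] spin 0.031
```

Request:
{"method": "play_rows", "body": {
  "series": [
    [3.5,[0,0,-1.5],0],
    [3.5,[0,0,-3],0],
    [3.5,[2.28,1.4,-3],0.031],
    [3.5,[2.28,1.4,-3],0.031],
    [3.5,[2.28,1.4,-3],0.031],
    [3.5,[2.28,1.4,-1.5],0.031],
    [3.5,[2.28,1.4,-0.5],0.031],
    [3.5,[2.28,1.4,-0.2],0.031],
    [3.5,[2.28,1.4,-0.1],0.031],
    [3.5,[2.28,1.4,-0.1],0.031]
  ]
}}

```text
time: 52.7
eef_pos: [0.4979, -0.3851, 0.0135]
orientation: [3.139, 0.001, -1.804]
wrist_force: [-2.6, 0.5, 2.3]
finger_gap: 0.0391
```

Request:
{"method": "play_rows", "body": {
  "series": [
    [3.5,[0,0,0],0],
    [3.5,[0,0,0.1],0],
    [3.5,[0,0,0.1],0],
    [3.5,[0,0,0.1],0]
  ]
}}

```text
time: 53.1
eef_pos: [0.4982, -0.3854, 0.0135]
orientation: [3.141, 0.001, -1.805]
wrist_force: [-3.1, 4.3, 6.3]
finger_gap: 0.0394
```

Request:
{"method": "play_rows", "body": {
  "series": [
    [7,[0,0,0],0],
    [7,[0,0,0],0],
    [7,[0,0,0],0],
    [7,[0,0,0],0],
    [7,[0,0,-3],0],
    [7,[0,0,-8],0],
    [7,[0,0,-13],0],
    [7,[0,0,-18],0],
    [7,[0,0,-18],0]
  ]
}}

```text
time: 54.0
eef_pos: [0.5015, -0.3891, 0.2035]
orientation: [-3.126, -0.009, -1.805]
wrist_force: [-0.1, 0.1, 1.0]
finger_gap: 0.0702
```

Request:
{"method": "play_rows", "body": {
  "series": [
    [7,[-30,18,-6],-0.2],
    [7,[-30,18,-6],-0.2],
    [7,[-30,18,-6],-0.2],
    [7,[-30,18,-6],-0.2],
    [7,[-30,18,-6],-0.2],
    [7,[-30,18,-6],-0.2],
    [7,[-30,18,-6],-0.2],
    [7,[-30,18,-6],-0.2],
    [7,[-30,18,-6],-0.2]
  ]
}}

```text
time: 54.9
eef_pos: [0.393, -0.0519, 0.2532]
orientation: [-3.14, -0.001, -1.602]
wrist_force: [-0.1, 0.2, -0.8]
finger_gap: 0.0698
```

```bash
python3 -c "
from sil import *
st(); snap('top','t22'); snap('scene','s22')
for i in range(3): home('t22',i)
for n,tag in(('top','t22'),('scene','s22')):
    C=cloud(n,np.load(f'pics/{tag}.npz')['d']).reshape(-1,3)
    m=(C[:,0]>.42)&(C[:,0]<.60)&(C[:,1]<-.3)&(C[:,1]>-.47)&(C[:,2]>.03)&(C[:,2]<.06)
    r=cv2.minAreaRect((C[m,:2]*1000).astype(np.float32)); print(tag,m.sum(),r,np.median(C[m,2]))
crop('s22',100,260,200,360,6,'a3')"
```

```text
t 54.9 p [ 0.393  -0.0519  0.2532] rpy [-3.1397 -0.001  -1.6022] F [-0.1  0.2 -0.8] gap 0.0698 q [-0.27 -0.27  1.6  -0.    1.8   1.33]
handle [ 0.6371  0.1623 -0.0199] 2.99 in caliper [-0.0387 -0.0003] dyaw 0.03185877572281072
handle [0.6363 0.1618 0.0038] 3.23 in caliper [-0.0395 -0.0008] dyaw 0.05553895652339582
handle [ 0.6292 -0.0687  0.0081] 1.47 in caliper [-0.0394 -0.0009] dyaw -0.012608160684982054
handle [ 0.6285 -0.0685  0.0136] 1.57 in caliper [-0.04   -0.0007] dyaw -0.0071067632919270506
handle [ 0.6177 -0.1835 -0.1257] 1.56 in caliper [-0.0395  0.0001] dyaw -0.025360827731606486
handle [ 0.6172 -0.1831 -0.1294] 1.6 in caliper [-0.04    0.0004] dyaw -0.029049030902585773
t22 738 ((499.0295715332031, -388.3402404785156), (41.117095947265625, 122.3564453125), 76.03770446777344) 0.04048234392151956
s22 837 ((503.7403564453125, -387.64385986328125), (40.593753814697266, 124.45060729980469), 76.3796157836914) 0.03954499122954436
```

View pics/a3.png

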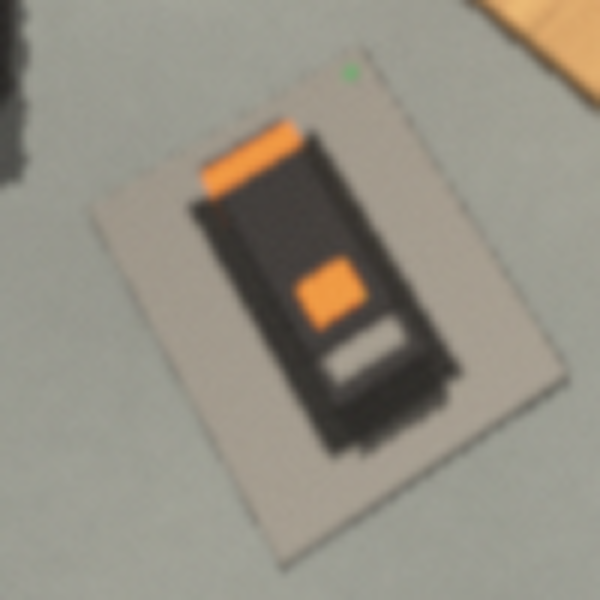

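View pics/t22.png

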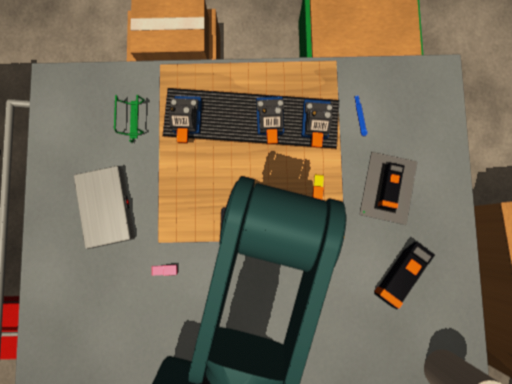

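```bash
python3 -c "
from h import *
print(robot.get_obs()['qd'].round(4)); robot.hand_in()"
```

```text
[-0.0187  0.0198 -0.0026  0.0016  0.0045  0.0024]
the job is handed in; nothing more can be done
```

The job is handed in at about 55 s on the robot's clock. Three calipers were on the mat; the second place from the left looked empty. All three have a block home and their label scanned, and the scanner is back on its pad.

- **Blocks:** each was pushed in until its shoulder met the caliper, with 6–9 N of contact force. In the last pictures the handles sit at caliper x of about -39 to -40 mm, within 1 mm of centre and about 0–2° off square. The leftmost handle's angle is uncertain, because repeat measurements ranged from 1° to 3°. The fourth block was not needed and was left where it lay.
- **Scans:** the labels were scanned from left to right, holding at least 3 s steady at each. By calculation the scanner was level and about 10 cm from each label. The system gives no signal that a label was read, so I could not confirm the readings.
- **Scanner:** after I first laid it down, it was knocked about 2.7 cm aside. I picked it up and placed it again. The last check showed it flat, less than 1 mm from the pad's centre and within 1° of its direction.
- **Bystanders:** the socket case, tire lever and bottle cage look unmoved in the last picture. The valve extender was hidden behind the arm there, but it was in place in the earlier pictures and I did not go near it afterwards.
- **Camera check:** the top camera's readings were about 2 mm off the robot's in y, measured with a placed block. I corrected for this throughout.

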